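# Press a cell module's end cap home with bench-mounted locking pliers

### The arm

A 6-joint arm with a two-finger parallel gripper is mounted at the origin on the work surface. World frame = base frame: x ahead of the robot, y to its left, z up, the work surface at z = 0. Lengths are in m, angles in rad, forces in N, time in s.
With the tool pointing down it reaches from about 0.375 to 0.9 m from the base axis. Payload 3.1 kg.
Tool frame: the origin (TCP) lies midway between the tips of the shut fingers; the grasp point (between the pads) lies arm.grip_depth behind it (arm.grip_depth is the distance from the TCP to the grasp point, in m); y points along the fingers, z is the direction in which the jaws open and shut, and the axes are right-handed (so a half turn about y gives the same grasp; the last joint's range is limited). The gripper opens to 85 mm and grips with 20 to 120 N. Pads are 22 mm wide; open, the fingers measure 114 mm over their backs; the gripper's body (76 mm by 85 mm) begins 54 mm behind the grasp point. The pads swing forward as they close: fully open they stand 13 mm farther back than shut.
Start: joints at [-0.178, 0.527, 1.433, -0, 1.181, -0.178], TCP at [0.625, 0, 0.231] pointing down, gripper open.
Joint ranges: [-3.08, 3.08], [-0.75, 2.2], [0.22, 2.44], [-1.43, 4.57], [0, 2.65], [-2.85, 2.85]. Speed limits (rad/s): [2.79, 2.79, 3.14, 3.14, 3.14, 3.14].

### API

Orientations are given as a unit quaternion [x, y, z, w].
In Python, from station import arm, optics gives the robot as it stands.
- The arm moves only by the tool play_rows, never from a script. Its argument "motion" is a list of rows, each a list of 3 entries, a list of its own where there are three numbers: the shift along the tool's x, y, z in cm, then the turn, a rotation vector about the tool's x, y, z in rad, then the finger opening in cm, from 0 to 8.54. A call has 1 to 20 rows; each row shifts and turns the commanded pose from where the row before left it, along the tool's axes as they then stand; what a row does not reach is not made up. A row lasts 1/10 s, in which the tool goes at most 50 mm and 8.59 degrees, less where a joint would pass 70% of its speed; a pose out of reach is approached as far as the arm can. A call is refused whole if a number of a shift passes 5 or a number of a turn 0.15, either way. A call with a gripper value outside its range is refused whole. The fingers move at their own pace and stop on an object; "grip_force" is the grip in N (left out, the last holds). Time passes only in rows, so rows that do not move let the fingers close. It gives the time, the measured TCP pose, the force and the opening at its end, in the units of the state.
- arm.observe(): the state, without advancing time (a new reading comes with each control period).
- optics.snapshot(name): name is "scene" or "side" or "wrist"; returns a dict with "img" (480x640x3 uint8, red, green, blue), "intrinsics" (3x3 intrinsics, pixels), "position" and "attitude" of the camera in the world; the wrist camera has in their place "mount" (4x4, takes a point from camera to tool coordinates, whose origin is the TCP and whose axes are the tool frame's). Camera axes: x right, y up, looking along -z (the intrinsics and any distortion apply to the point x, -y, -z); pixel columns grow to the right and rows downward; lengths in m; the calibration is good to about 2 mm. The wrist camera is an equidistant fisheye: a pixel r from the principal point sees the ray r / f radians off the axis. A picture is of the moment at which its call begins: read the wrist's pose just before it. There is no depth.
- arm.hand_in(): hands the job in, once; it reports no verdict.
The state is a dict: "t": time; "joint_positions": joint angles; "joint_vel": joint speeds; "joint_efforts": joint torques, N m; "ee_pos": TCP position; "tcp_rot": TCP orientation; "wrist_force": force on the tool from outside, world axes, zero at the start; "wrist_torque": the same for the moment, N m; "finger_gap": finger opening in m.
Only numpy, scipy, OpenCV 4.12 (cv2) and the standard library are available. Lean on these libraries where they do the work, as an engineer would, in place of code of your own. Each camera call takes 0.05 s, during which the arm holds its last target.

### The job

The cell module lies in the sloping jig with its upper end cap only started on the cells. Squeeze the handles of the locking pliers together until they snap over centre and stay locked by themselves, so that the cap is pressed fully home, let go of them, and then flick the release lever so that the pliers spring open. Then lay the finished module gently and flat in the shallow tray, the same side down as in the jig, and leave the meter, the can and the spool where they are.

Things in the scene. Friction and masses are not known exactly. Their poses are not given: they have to be found in the camera images.
- jig: sloping deck of the assembly stand: fixed dark steel plate 160 x 275 mm sloping 35 degrees, its low edge away from the robot, carrying the nest and the locking pliers. Origin: on its upper face under the nest's middle. x up the slope, y level, along the pliers' handles from jaws to tail, z square off the deck. The plate spans x -75..85, y -60..215 mm
- nest (a point): middle of the nest's top, 13 mm off the deck over the jig's origin, jig axes: grey block 74 (x) x 62 mm (y) in which the module lies, with two side rails at y = +-33..39 mm, standing 4 mm above it
- pivot (a point): pivot of the steel locking C-clamp pliers, which lie parallel to the deck, mid-plane 34 mm off it (jig axes; jig x 2, y 70 mm). Fixed jaw and fixed handle on the lower (-x) side, moving jaw and moving handle on the upper (+x) side. The C-shaped jaws run from here round the nest's +y side to pads at its lower and upper ends; beside the nest they keep to y above 45 mm, all within 46 mm of the deck
- knob (a point): end of the knurled adjusting knob, 16 mm across, that ends the fixed handle (jig x -14, y 205, z 34 mm). Already set: not to be turned. Jig axes
- handle_fixed (a point): point to squeeze, on the centre line of the fixed handle: steel bar along jig y, 10 mm wide (x), 18 mm high (z), from y 95 to 188 mm; this point at jig x -14, y 145, z 34 mm. It never moves; outer face at x -19 mm. Bare deck 25 mm below its underside. Axes as the jig's
- handle_moving (a point): point to squeeze on the moving handle: bar 10 mm wide, 18 mm high. Spring-held open this point is at jig x 33, y 148 mm, the bar splaying out towards its end; locked it is parallel to the fixed bar at x 14, y 145 mm, from y 113 to 194. Pair outside: 58 mm open, 38 locked, and then centred on x 0; only this handle travels. Pushed here it takes up to about 20 N and snaps over at the end
- lever_tail (a point): free tail of the release lever: steel strip 6 mm thick, 16 mm high, sticking out 50 mm past the end of the moving handle that carries it; it ends 12 mm beyond this point (+y). Locked: jig x 6, y 236, z 34 mm, clear of knob and deck; open: x 54. To release, push it up the slope (+x, away from the fixed handle): lets go after about 10 mm, 2 to 5 N, then springs 45 mm away with the handle
- pl_handle (a joint): turn of the moving handle against its jaw, rad: 0 sprung open, 0.52 locked; dead centre is near 0.47: past it the pliers stay locked by themselves, short of it they spring open
- release (a joint): turn of the release lever, rad: 0 at rest, up to 0.32 with its tail pushed; it springs back by itself
- cap (a joint): how far the module's upper end cap has been pushed on, m: 0 as first fitted (6 mm proud), 0.006 fully home; a tight fit (about 7 N), it stays where it is left
- module_centre (a point): centre of the cell module, half-way up: six metal cells (two layers of three) between black end caps, 74 mm long (x, cap home), 62 wide over the caps, 60 over the cells (y), 42 thick (z), 0.2 to 0.45 kg. In the jig: its axes, 34 mm off the deck over the jig's origin, lower cap leaning on the fixed pad. Sides (y) free above the rails; with the pliers open it lifts out square off the deck
- tray_in (a point): centre of the inner floor of the shallow fixed plastic tray, outside 180 x 170 x 28 mm, walls and floor 4 mm, inside 172 (x) x 162 mm (y), z up. It stands left or right of the stand
- meter: bystander: hand multimeter lying on its back, 165 x 85 x 43 mm, origin under its centre; in the place on the other side of the stand from the tray
- can: bystander: aluminium drink can 66 mm across, 122 mm high, upright, origin under its centre, beyond the stand
- spool: bystander: solder spool 64 mm across, 44 mm high, upright, origin under its centre, beyond the stand
Mind the look-alikes: they are no part of the job. Leave any purple look-alike of the part that bears cap alone.

How it is judged:
On the way, in this order (a step that is already met when the one before it is completed fails the run):
1. the pliers are locked over centre on the module and hold by themselves, the gripper having let go of them, with the cap home to within 1.2 mm (value of joint pl_handle above 0.46 rad and value of joint cap above 0.0048 m and contact force between the fingers and jig below 0.3 N), for 0.3 s.
2. the release lever is pushed (more than 0.05 rad) while the pliers are still closed (value of joint release above 0.05 rad and value of joint pl_handle above 0.25 rad).
3. the pliers have sprung open (handle below 0.1 rad) with the module still in the nest (within 12 mm of where it lay) and the cap home (value of joint pl_handle below 0.1 rad and value of joint cap above 0.0048 m and distance of module_centre from where it was at the start of the episode below 0.012 m), for 0.1 s.
At the end, for the whole second after the job is handed in: The module lies flat on the tray's floor (its z within 0.12 rad of upright, its centre 15 to 26 mm above the floor and within 55 mm of the tray's centre), at rest and let go, its cap home to within 1.2 mm, and the pliers stand open (handle below 0.1 rad) (horizontal distance between module_centre and tray_in below 0.055 m and z of module_centre in the frame of tray_in between 0.015 and 0.026 m and angle between module_centre's own z axis and vertical below 0.12 rad and linear speed of module below 0.02 m/s and value of joint cap above 0.0048 m and value of joint pl_handle below 0.1 rad); the robot touches nothing.
It fails at once if the meter, the can or the spool is moved by more than 30 mm (distance of any of meter, can, spool from where it was at the start of the episode above 0.03 m).
It fails at once if the module is dropped (it falls faster than 0.5 m/s with no finger on it, a fall of more than 13 mm) (contact force between the fingers and module below 0.05 N and linear speed of module above 0.5 m/s).
It also fails if it takes over 64 s, if anything falls off the work surface, if the arm or the gripper's body presses on something with over 40 N, if the wrist force passes 120 N, or if a joint passes its speed limit or range.

## Working session

There is one attempt and no reset: what is moved stays moved. The work goes in short steps, Python scripts to look and compute and a tool call to move; the robot and the scene stay as the last step left them, time stands still between calls to the robot, and variables do not carry over. Pictures are saved under pics/ and viewed, and the job is handed in when it is done.

Besides the shell and the picture viewer there is one more tool, called after ">>>" as name(argument=value, ...), one argument or row to a line, values as JSON. play_rows: Moves the arm, as the interface text tells. Its arguments: {"type":"object","properties":{"motion":{"type":"array","items":{"type":"array"}},"grip_force":{"type":"number"}},"required":["motion"]}

```bash
ls; mkdir -p pics
python3 - <<'E'
from station import arm, optics
import cv2, numpy as np
print(arm.observe(), arm.grip_depth)
for n in ["scene","side","wrist"]:
    s=optics.snapshot(n); cv2.imwrite(f"pics/{n}0.png",s["img"][:,:,::-1])
    print(n,{k:(v.tolist() if hasattr(v,'tolist') else v) for k,v in s.items() if k!="img"})
E
```

```text
pics
{'t': 0.0, 'joint_positions': array([-1.78491343e-01,  5.28457688e-01,  1.43390683e+00,  4.42868349e-05,
        1.18145138e+00, -1.78547717e-01]), 'joint_vel': array([ 0.00111328, -0.00050619, -0.00113157,  0.00089852,  0.00050977,
       -0.00196471]), 'joint_efforts': array([ 2.50220628e-04, -4.42344439e+01, -1.78024775e+01, -2.06930472e-04,
        8.36740597e-03,  2.24214921e-05]), 'ee_pos': array([6.24268885e-01, 1.79128633e-04, 2.30337425e-01]), 'tcp_rot': array([-0.50044596,  0.50064374, -0.49933588,  0.49957318]), 'wrist_force': array([-0.48976568,  0.3790912 , -0.47603553]), 'wrist_torque': array([-0.05516228,  0.04469362, -0.02090029]), 'finger_gap': 0.08545052342130868} 0.0187
scene {'intrinsics': [[563.2601775630643, 0.0, 326.56939696035914], [0.0, 563.2601775630643, 241.25201491973075], [0.0, 0.0, 1.0]], 'position': [1.2046184246292726, -0.4551413175095089, 1.1258761141828442], 'attitude': [0.2828789509978403, 0.1433263224233449, 0.4165238863743575, 0.8520240116701889]}
side {'intrinsics': [[584.1811826819412, 0.0, 307.57867199039777], [0.0, 584.1811826819412, 235.9487597748037], [0.0, 0.0, 1.0]], 'position': [-0.01376736668623566, -0.8021522537982843, 0.6735776535379894], 'attitude': [0.4844463564585279, -0.16535551541998736, -0.2744558513516399, 0.8140290332003484]}
wrist {'intrinsics': [[371.64829954431775, 0.0, 320.2191264017256], [0.0, 371.64829954431775, 247.26930474318593], [0.0, 0.0, 1.0]], 'mount': [[-0.0016663630883961254, -0.9543286090764258, -0.29875429558804656, -0.07740041428676982], [-0.00033288117651944217, 0.2987552231901674, -0.9543297154582965, -0.14329937180317062], [0.9999985562110468, -0.0014908101305936587, -0.0008155127065653314, -0.0002645913301129177], [0.0, 0.0, 0.0, 1.0]]}
```

View pics/scene0.png

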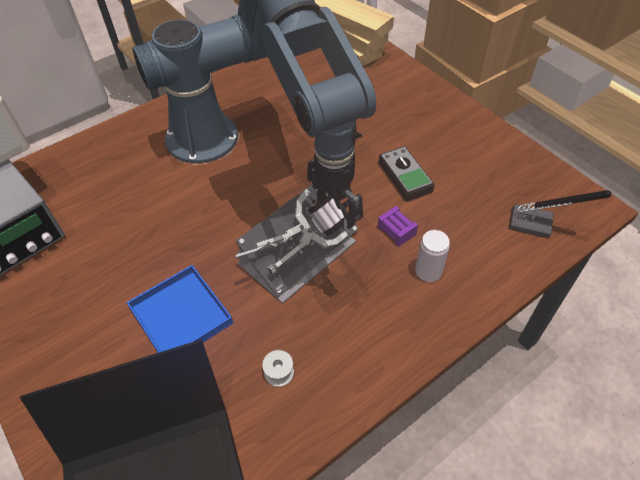

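View pics/side0.png

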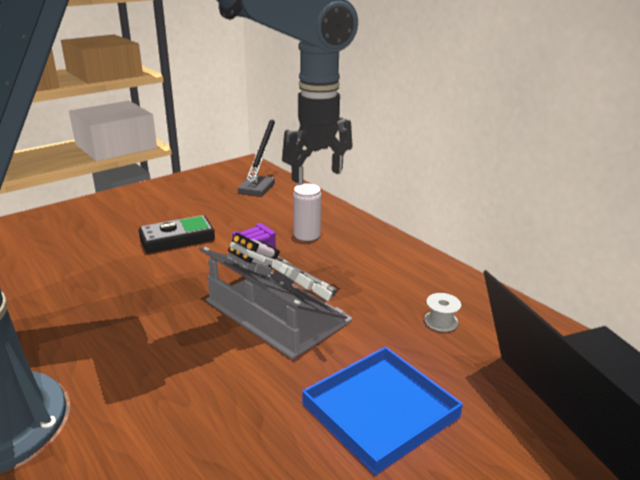

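View pics/wrist0.png

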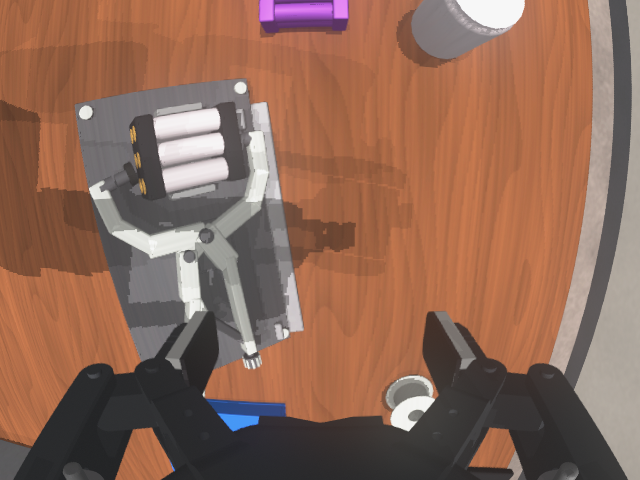

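Run:
```python
import cv2
w=cv2.imread("pics/wrist0.png"); cv2.imwrite("pics/w0c.png",cv2.resize(w[60:380,50:340],None,fx=1.85,fy=1.85,interpolation=cv2.INTER_CUBIC))
w=cv2.imread("pics/scene0.png"); cv2.imwrite("pics/s0c.png",cv2.resize(w[170:370,120:370],None,fx=3,fy=3,interpolation=cv2.INTER_CUBIC))
w=cv2.imread("pics/side0.png"); cv2.imwrite("pics/d0c.png",cv2.resize(w[210:370,180:380],None,fx=3.7,fy=3.7,interpolation=cv2.INTER_CUBIC))
```

```text
(no output)
```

View pics/w0c.png

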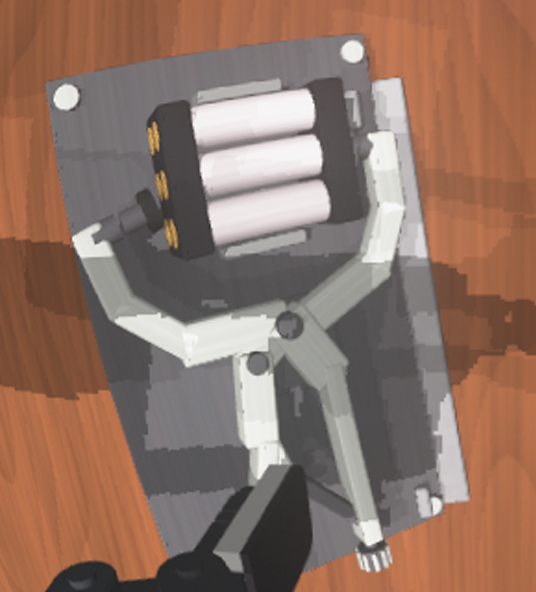

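View pics/s0c.png

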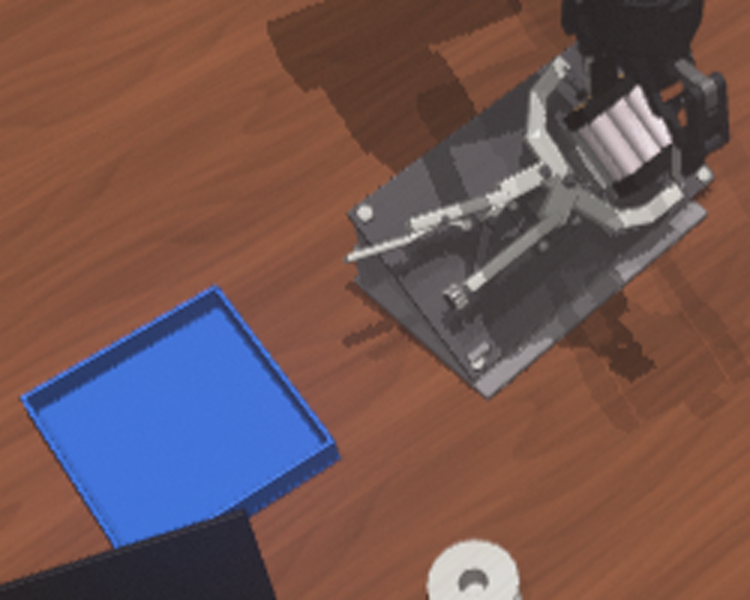

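View pics/d0c.png

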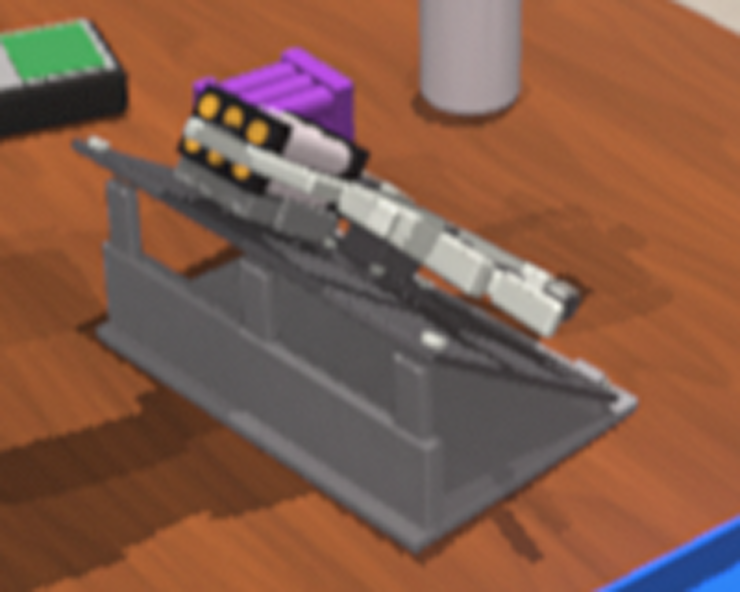

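```bash
cat > h.py <<'E'
import numpy as np, cv2
from scipy.spatial.transform import Rotation as R
from scipy.optimize import least_squares
from station import arm, optics
def tool():
    s=arm.observe(); return R.from_quat(s["tcp_rot"]).as_matrix(), np.array(s["ee_pos"])
def cam(name,save=None):
    Rt,pt=tool(); s=optics.snapshot(name)
    if save: cv2.imwrite(save,s["img"][:,:,::-1])
    if name=="wrist":
        M=np.array(s["mount"]); Rc=Rt@M[:3,:3]; pc=Rt@M[:3,3]+pt
    else:
        Rc=R.from_quat(s["attitude"]).as_matrix(); pc=np.array(s["position"])
    return dict(n=name,K=np.array(s["intrinsics"]),R=Rc,p=pc,img=s["img"])
def proj(c,P):
    P=np.atleast_2d(P); q=(P-c["p"])@c["R"]; q=q*[1,-1,-1]; K=c["K"]
    if c["n"]=="wrist":
        r=np.hypot(q[:,0],q[:,1]); th=np.arctan2(r,q[:,2]); k=np.where(r>1e-9,th/np.maximum(r,1e-9),0)
        uv=q[:,:2]*k[:,None]
    else: uv=q[:,:2]/q[:,2:]
    return uv*[K[0,0],K[1,1]]+[K[0,2],K[1,2]]
def ray(c,uv):
    K=c["K"]; a=(np.array(uv,float)-[K[0,2],K[1,2]])/[K[0,0],K[1,1]]
    if c["n"]=="wrist":
        t=np.hypot(*a); d=np.array([*(a/max(t,1e-9)*np.sin(t)),np.cos(t)])
    else: d=np.array([*a,1.])
    return c["R"]@(d/np.linalg.norm(d)*[1,-1,-1])
def onplane(c,uv,z):
    d=ray(c,uv); return c["p"]+d*(z-c["p"][2])/d[2]
def jigR(yaw): # yaw: direction of horizontal part of jig x (uphill) in world
    ux=np.array([np.cos(yaw),np.sin(yaw),0]); s=np.deg2rad(35)
    x=np.cos(s)*ux+np.array([0,0,np.sin(s)]); y=np.cross([0,0,1],ux); 
    return np.stack([x,y,np.cross(x,y)],1)
def fitjig(obs):
    # obs: (cam, jigpoint, uv)
    def f(v):
        Rj=jigR(v[3]); return np.concatenate([proj(c,Rj@np.array(P)+v[:3])[0]-uv for c,P,uv in obs])
    return least_squares(f,[0.62,0.0,0.1,np.pi],loss="soft_l1",f_scale=2)
E
python3 - <<'E'
from h import *
S,D,W=cam("scene"),cam("side"),cam("wrist")
print(tool()); 
m=1e-3
C=lambda x,y,z=0:(x*m,y*m,z*m)
obs=[(W,C(85,-60),(76,105)),(W,C(-75,-60),(245.7,79.5)),(W,C(-14,205,38),(253,363)),(W,C(2,70,40),(205.7,234)),
(S,C(85,215),(236.7,241.3)),(S,C(-75,215),(279.3,296)),(D,C(85,-60),(200.3,249.2)),(D,C(85,215),(301.6,305)),(D,C(-75,215),(346,319.5))]
r=fitjig(obs); print(r.x); print(r.fun.reshape(-1,2).round(1))
# tray corners scene (rim z .028)
for c,pts in ((S,[(192,267),(128,304),(233,320)]),(D,[(385,349),(303,398),(461,406),(377,469)])):
    for p in pts: print(c["n"],p,onplane(c,p,.028).round(4))
E
```

```text
(array([[ 1.61913347e-05, -7.36384856e-04,  9.99999729e-01],
       [-9.99999993e-01,  1.18503728e-04,  1.62786033e-05],
       [-1.18515684e-04, -9.99999722e-01, -7.36382932e-04]]), array([6.24760581e-01, 7.33112530e-05, 2.30945748e-01]))
[0.50012493 0.06631512 0.05651639 3.28190103]
[[ 0.   0. ]
 [-0.1 -0.9]
 [ 2.1  0.1]
 [ 0.1 -0.1]
 [-2.4 -0.4]
 [-2.7  0.3]
 [-1.  -0.1]
 [-3.9  1.8]
 [ 1.5 -1.4]]
scene (192, 267) [ 0.409  -0.2538  0.028 ]
scene (128, 304) [ 0.4086 -0.4183  0.028 ]
scene (233, 320) [ 0.5898 -0.253   0.028 ]
side (385, 349) [ 0.5711 -0.2583  0.028 ]
side (303, 398) [ 0.3892 -0.2665  0.028 ]
side (461, 406) [ 0.5694 -0.4243  0.028 ]
side (377, 469) [ 0.3887 -0.4317  0.028 ]
```

Run:
```python
import cv2
w=cv2.imread("pics/side0.png"); cv2.imwrite("pics/d0t.png",cv2.resize(w[335:480,290:470],None,fx=4,fy=4,interpolation=cv2.INTER_CUBIC))
w=cv2.imread("pics/scene0.png"); cv2.imwrite("pics/s0t.png",cv2.resize(w[255:360,115:245],None,fx=5,fy=5,interpolation=cv2.INTER_CUBIC))
from h import *
S,D=cam("scene"),cam("side")
def tri(a,ua,b,ub):
    A=[];B=[]
    for c,u in((a,ua),(b,ub)):
        d=ray(c,u); M=np.eye(3)-np.outer(d,d); A.append(M);B.append(M@c["p"])
    x=np.linalg.lstsq(np.vstack(A),np.hstack(B),rcond=None)[0]; return x.round(4), proj(a,x)-ua, proj(b,x)-ub
for a,b in(((192,267),(303,398)),((233,320),(385,349)) if 0 else ((233,320),(385,349)),((128,304),(377,469))): print(tri(S,a,D,b))
```

```text
(array([ 0.3987, -0.2521,  0.0125]), array([[-0.23768811,  0.49951631]]), array([[-0.66812337, -0.51689598]]))
(array([ 0.5822, -0.2495,  0.0158]), array([[ 0.27161636, -0.52760049]]), array([[0.63073864, 0.43257488]]))
(array([ 0.3983, -0.42  ,  0.0119]), array([[-0.59892232,  0.9001015 ]]), array([[-1.48653166, -1.05136348]]))
```

View pics/d0t.png

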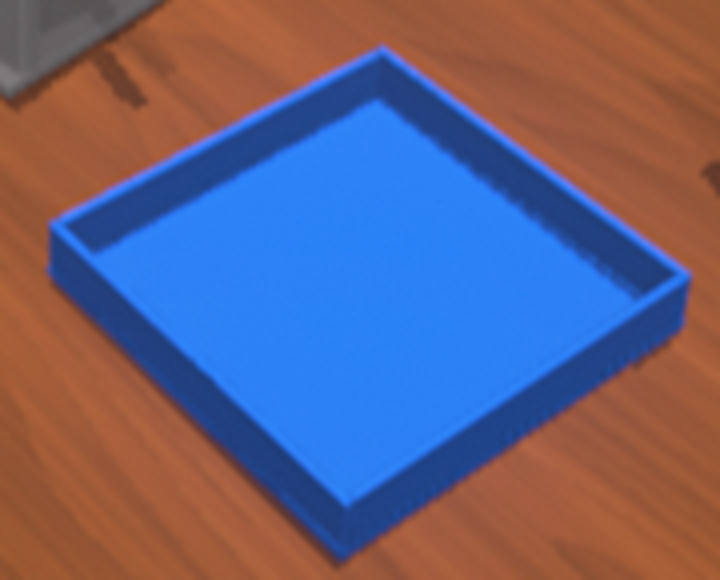

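View pics/s0t.png

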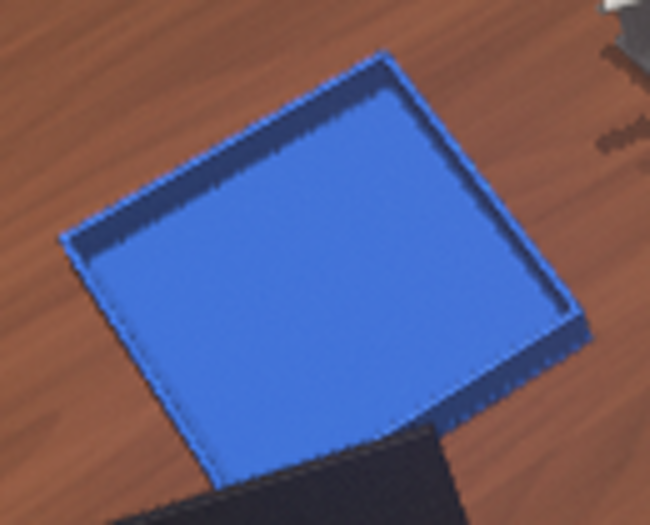

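>>> play_rows(
  motion=[
    [[2,-1.2,-2],[0,0,0],8.5],
    [[3,-1.8,-3],[0,0,0],8.5],
    [[3,-2,-3],[0,0,0],8.5],
    [[3,-1,-3],[0,0,0],8.5],
    [[1,-1,-1],[0,0,0],8.5],
    [[0,0,0],[0,0,0],8.5],
    [[0,0,0],[0,0,0],8.5],
  ],
)

```text
t: 1.1
ee_pos: [0.5056, -0.1197, 0.3015]
tcp_rot: [0.499, -0.5, 0.5, -0.5]
wrist_force: [0.3, 1.4, 0.4]
finger_gap: 0.0849
```

Run:
```python
from h import *
import pickle
W,S,D=cam("wrist","pics/w1.png"),cam("scene","pics/s1.png"),cam("side","pics/d1.png")
pickle.dump((W,S,D),open("v1.pkl","wb")); print(W["p"],tool()[1])
```

```text
[ 0.50521242 -0.04239129  0.44482313] [ 0.50556832 -0.11896128  0.30057098]
```

View pics/w1.png

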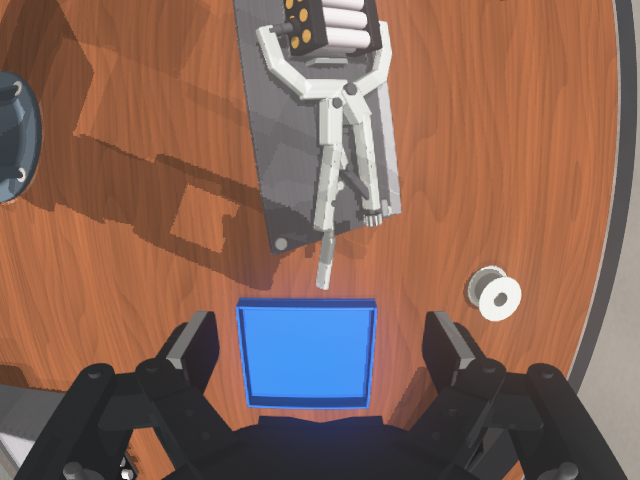

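View pics/s1.png

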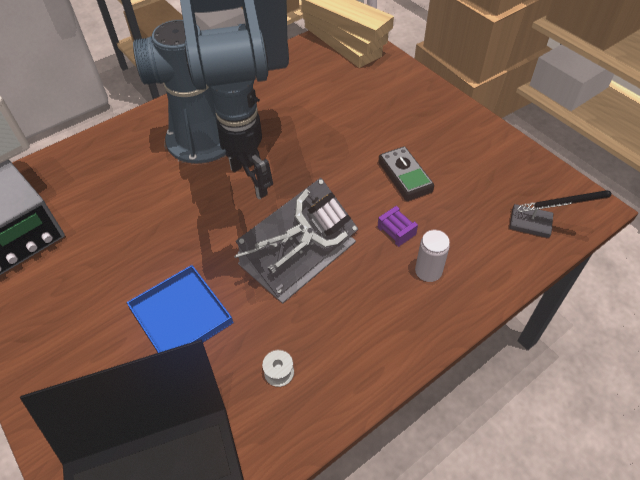

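Run:
```python
import cv2
f=lambda s,d,a,b,c,e,k: cv2.imwrite(d,cv2.resize(cv2.imread(s)[b:e,a:c],None,fx=k,fy=k,interpolation=cv2.INTER_CUBIC))
f("pics/w1.png","pics/w1c.png",220,0,420,300,2)
f("pics/w1.png","pics/w1t.png",220,280,400,420,4)
f("pics/s1.png","pics/s1c.png",225,170,370,310,4)
```

```text
(no output)
```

View pics/w1c.png

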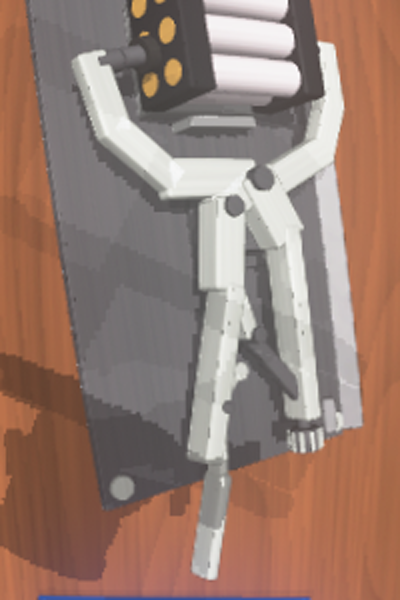

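View pics/s1c.png

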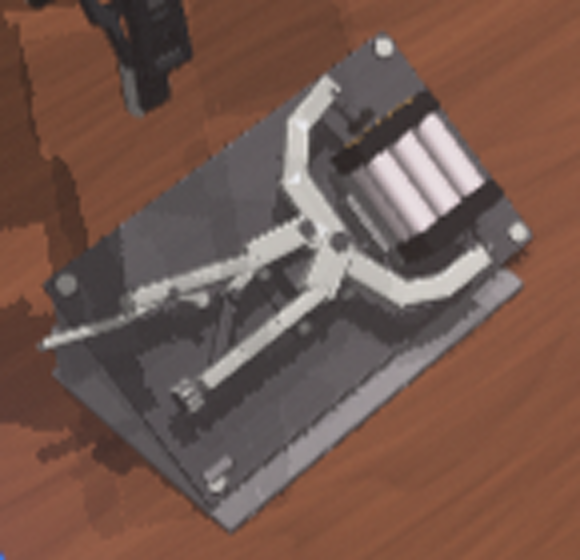

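View pics/w1t.png

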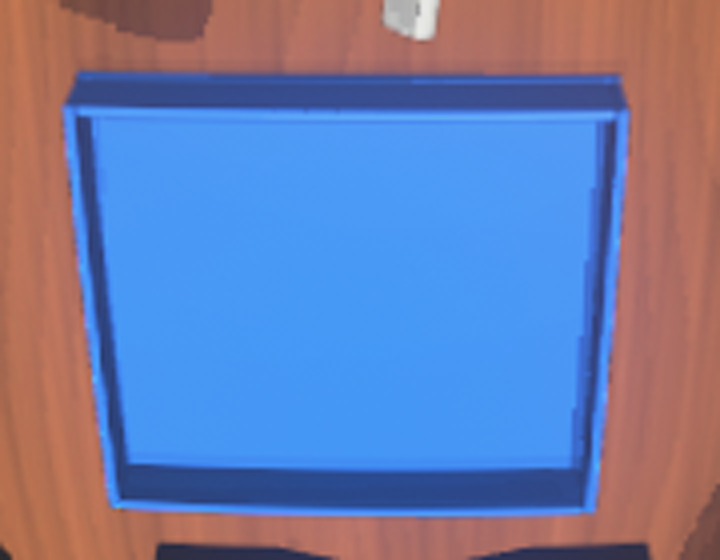

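Run:
```python
from h import *
import pickle
W,S,D=pickle.load(open("v1.pkl","rb"))
W0=dict(W); W0["p"]=W["p"]  # placeholder
m=1e-3
C=lambda x,y,z=0:(x*m,y*m,z*m)
ws=[(W,C(85,215),(272.5,255)),(W,C(-14,205,36),(374,221))]
ss=[(S,C(85,215),(235.8,241.3)),(S,C(-75,215),(278.8,295)),(S,C(85,-60),(320.5,178.3)),(S,C(-75,-60),(357.5,230)),(S,C(-14,205,34),(271,269))]
ds=[(D,C(85,-60),(200.3,249.2))]
for o in (ss,ws+ss,ws+ss+ds):
    r=fitjig(o); print(r.x.round(4)); print(r.fun.reshape(-1,2).round(1).tolist())
v=r.x; Rj=jigR(v[3])
for n,P in dict(pivot=C(2,70,44),hm=C(33,148,43),tail_end=C(56,248,42),hf=C(-14,145,43),modtop=C(0,0,55)).items():
    X=Rj@np.array(P)+v[:3]; print(n,X.round(3),proj(W,X)[0].round(),proj(S,X)[0].round(),proj(D,X)[0].round())
# tray
for c,pts in ((S,[(191.6,265.6),(127.4,302.6),(231,318)]),(D,[(303,391.3),(385.7,346.8),(462,404.5),(376.2,461.3)]),(W,[(236.5,306.5),(376.5,307.5),(248.5,406.5),(369,408)])):
    for p in pts: print(c["n"],p,onplane(c,p,.028).round(4))
```

```text
[0.4888 0.0778 0.0349 3.2784]
[[1.2, -0.6], [-0.5, 0.2], [-0.0, 0.1], [-0.1, -0.9], [-0.6, 1.2]]
[0.5001 0.0687 0.0563 3.282 ]
[[1.6, -2.6], [-0.3, 0.7], [-0.6, -0.9], [-1.3, 0.8], [-0.4, -1.6], [0.3, -1.7], [-1.6, 1.4]]
[0.501  0.0685 0.0557 3.2785]
[[1.7, -2.7], [-0.2, 1.0], [-0.6, -0.7], [-1.4, 1.1], [-0.1, -1.2], [0.5, -1.2], [-1.7, 1.7], [-1.2, -0.4]]
pivot [0.534 0.002 0.093] [351.  88.] [310. 230.] [279. 261.]
hm [ 0.519 -0.078  0.11 ] [335. 175.] [277. 239.] [298. 274.]
tail_end [ 0.513 -0.18   0.122] [328. 285.] [237. 257.] [331. 294.]
hf [ 0.557 -0.07   0.083] [372. 164.] [290. 254.] [311. 277.]
modtop [0.532 0.073 0.101] [349.  15.] [333. 213.] [258. 243.]
scene (191.6, 265.6) [ 0.4049 -0.2526  0.028 ]
scene (127.4, 302.6) [ 0.4044 -0.4178  0.028 ]
scene (231, 318) [ 0.5828 -0.2538  0.028 ]
side (303, 391.3) [ 0.3979 -0.255   0.028 ]
side (385.7, 346.8) [ 0.5762 -0.2548  0.028 ]
side (462, 404.5) [ 0.5731 -0.4232  0.028 ]
side (376.2, 461.3) [ 0.3966 -0.4218  0.028 ]
wrist (236.5, 306.5) [ 0.3998 -0.2516  0.028 ]
wrist (376.5, 307.5) [ 0.5771 -0.2522  0.028 ]
wrist (248.5, 406.5) [ 0.3999 -0.4204  0.028 ]
wrist (369, 408) [ 0.5784 -0.4215  0.028 ]
```

```bash
cat >> h.py <<'E'
JV=np.array([.501,.0685,.056,3.279])
def jw(P): return jigR(JV[3])@(np.array(P)*1e-3)+JV[:3]
def tj(P=None):
    """current tool in jig: pos mm"""
    Rt,pt=tool(); return ((pt-JV[:3])@jigR(JV[3])*1e3).round(1)
def RH():
    J=jigR(JV[3]); return np.stack([J[:,1],-J[:,2],-J[:,0]],1)
def go(Rg,pg):
    Rt,pt=tool(); rv=R.from_matrix(Rt.T@Rg).as_rotvec()
    print("turn total",rv.round(3),"shift cm in target axes",(Rg.T@(pg-pt)*100).round(2),"in current axes",(Rt.T@(pg-pt)*100).round(2))
E
python3 - <<'E'
from h import *
go(RH(),jw((8,146,100))); print(jw((8,146,100)))
E
```

```text
turn total [-0.609 -0.131 -0.042] shift cm in target axes [-4.03  8.82 14.96] in current axes [-4.96 15.81  6.6 ]
[ 0.57132397 -0.06916492  0.14250382]
```

>>> play_rows(
  motion=[
    [[0,0,0],[-0.122,-0.026,-0.008],8.5],
    [[0,0,0],[-0.122,-0.026,-0.008],8.5],
    [[0,0,0],[-0.122,-0.026,-0.008],8.5],
    [[0,0,0],[-0.122,-0.026,-0.008],8.5],
    [[0,0,0],[-0.122,-0.026,-0.008],8.5],
    [[-0.8,0.8,3],[0,0,0],8.5],
    [[-0.8,1,3],[0,0,0],8.5],
    [[-0.8,2,3],[0,0,0],8.5],
    [[-0.8,2,3],[0,0,0],8.5],
    [[-0.8,2.5,3],[0,0,0],8.5],
    [[0,0,0],[0,0,0],8.5],
    [[0,0,0],[0,0,0],8.5],
    [[0,0,0],[0,0,0],8.5],
  ],
)

```text
t: 2.55
ee_pos: [0.575, -0.0704, 0.149]
tcp_rot: [0.668, -0.583, 0.305, -0.348]
wrist_force: [-0.4, 0.1, -0.2]
finger_gap: 0.0853
```

Run:
```python
from h import *
import pickle
go(RH(),jw((8,146,100))); print(arm.observe()["joint_positions"].round(2))
W,S,D=cam("wrist","pics/w2.png"),cam("scene","pics/s2.png"),cam("side","pics/d2.png")
pickle.dump((W,S,D),open("v2.pkl","wb"))
cv2.imwrite("pics/w2b.png",cv2.resize(cv2.imread("pics/w2.png"),(800,600),interpolation=cv2.INTER_CUBIC))
```

```text
turn total [-0.002 -0.003 -0.001] shift cm in target axes [-0.17  0.73  0.09] in current axes [-0.17  0.73  0.09]
[-0.21  0.84  1.2  -0.2   1.69 -0.31]
```

View pics/w2b.png

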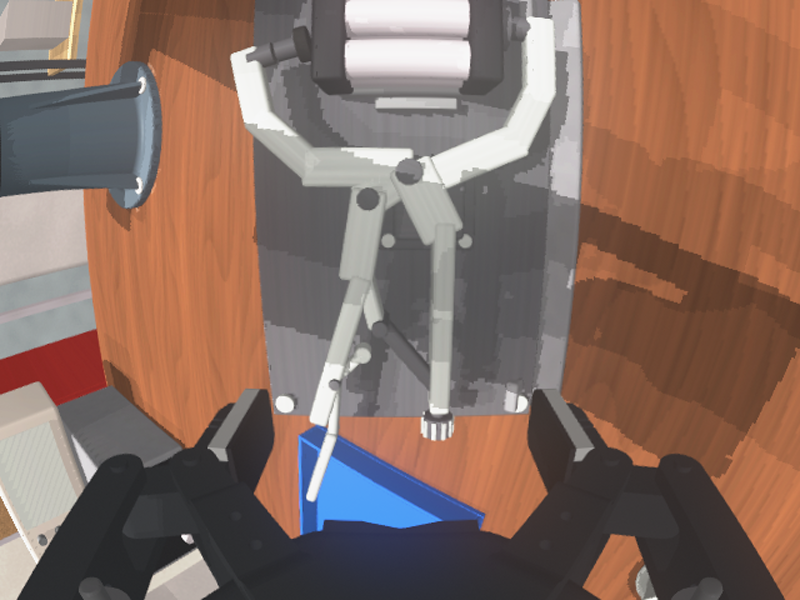

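View pics/d2.png

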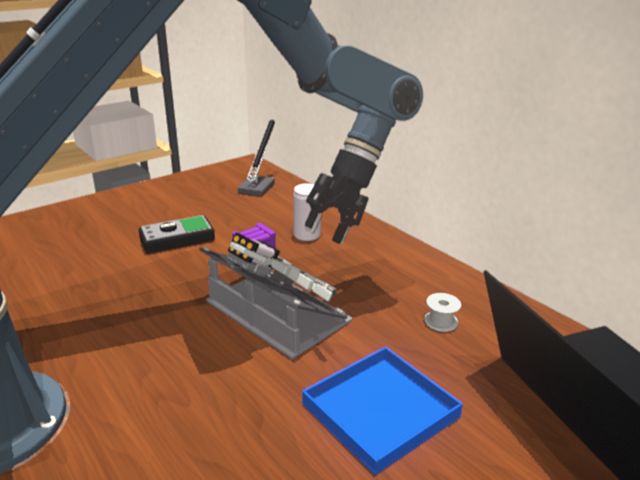

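Run:
```python
from h import *
import pickle
W,S,D=pickle.load(open("v2.pkl","rb"))
im=cv2.imread("pics/w2.png")
pts=[(85,215,0),(-75,215,0),(-14,205,34),(-14,145,43),(-9,145,43),(-19,145,43),(33,148,43),(2,70,44),(54,236,42),(55,248,42),(33,-31,55),(37+6,31,55),(-37,31,55),(85,70,0),(-75,70,0)]
for p in pts:
    u=proj(W,jw(p))[0]; print(p,(u*1.25).round()); cv2.circle(im,tuple(int(x) for x in u.round()),2,(0,0,255),-1)
cv2.imwrite("pics/w2p.png",cv2.resize(im,(800,600),interpolation=cv2.INTER_CUBIC))
```

```text
(85, 215, 0) [280. 409.]
(-75, 215, 0) [533. 408.]
(-14, 205, 34) [443. 426.]
(-14, 145, 43) [449. 328.]
(-9, 145, 43) [438. 328.]
(-19, 145, 43) [459. 328.]
(33, 148, 43) [350. 334.]
(2, 70, 44) [416. 167.]
(54, 236, 42) [321. 479.]
(55, 248, 42) [321. 494.]
(33, -31, 55) [344. -53.]
(43, 31, 55) [318.  78.]
(-37, 31, 55) [510.  80.]
(85, 70, 0) [261. 172.]
(-75, 70, 0) [553. 172.]
```

View pics/w2p.png

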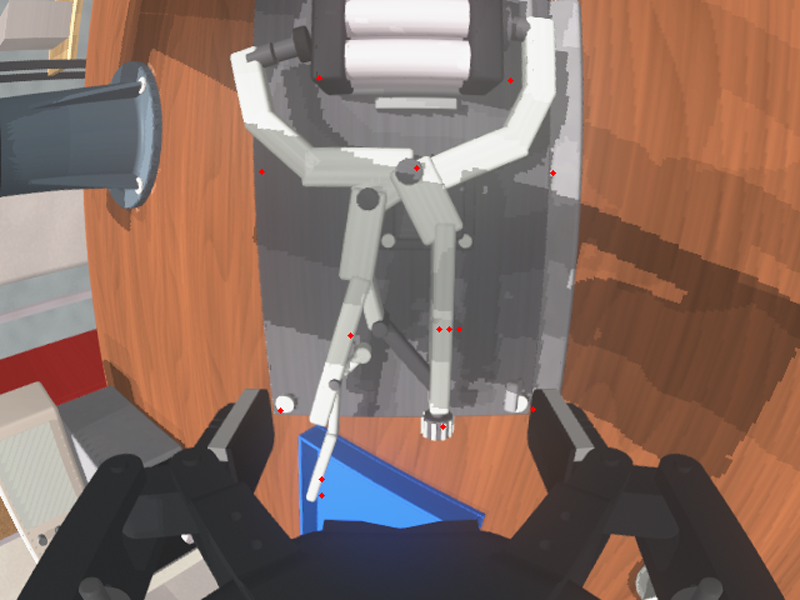

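Run:
```python
import cv2
f=lambda s,d,a,b,c,e,k: cv2.imwrite(d,cv2.resize(cv2.imread(s)[b:e,a:c],None,fx=k,fy=k,interpolation=cv2.INTER_CUBIC))
f("pics/w2.png","pics/w2c.png",200,200,470,400,2.9)
```

```text
(no output)
```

View pics/w2c.png

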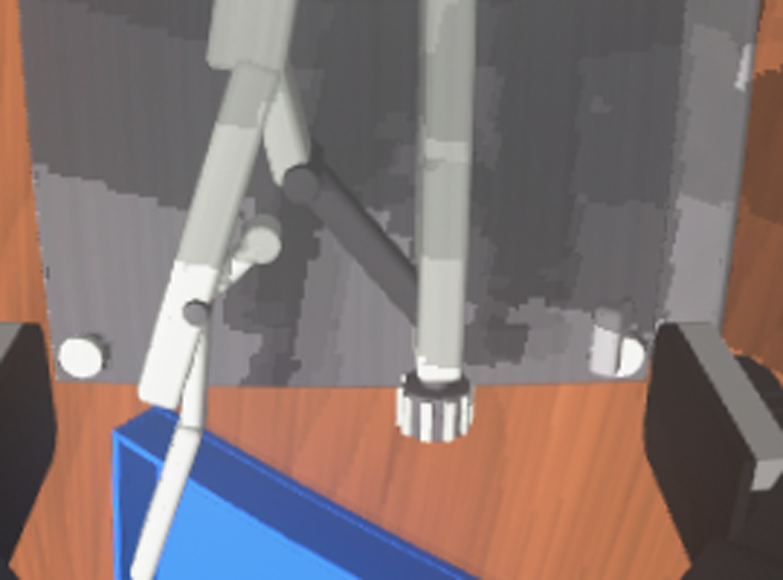

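Run:
```python
from h import *
import pickle
W,S,D=pickle.load(open("v1.pkl","rb")); W2=pickle.load(open("v2.pkl","rb"))[0]
m=1e-3
C=lambda x,y,z=0:(x*m,y*m,z*m)
w2=[(W2,C(85,215),(219,331.7)),(W2,C(-75,215),(425,331)),(W2,C(-9,145,43),(361.8,262)),(W2,C(-19,145,43),(345.3,262)),(W2,C(-14,205,38),(350,349)),(W2,C(-37,31,55),(401,73)),(W2,C(43,31,55),(249,72))]
# assign bar edges properly: left in image = larger x
w2[2]=(W2,C(-9,145,43),(345.3,262)); w2[3]=(W2,C(-19,145,43),(361.8,262))
ws=[(W,C(85,215),(272.5,255)),(W,C(-14,205,36),(374,221))]
ss=[(S,C(85,215),(235.8,241.3)),(S,C(-75,215),(278.8,295)),(S,C(85,-60),(320.5,178.3)),(S,C(-75,-60),(357.5,230)),(S,C(-14,205,34),(271,269))]
ds=[(D,C(85,-60),(200.3,249.2))]
for o in (w2,w2+ws,w2+ws+ss+ds):
    r=fitjig(o); print(r.x.round(4)); print(r.fun.reshape(-1,2).round(1).tolist())
```

```text
[0.4972 0.0637 0.056  3.2849]
[[3.1, -0.4], [-3.1, -1.1], [0.1, 5.9], [0.1, 5.7], [0.4, -1.4], [-0.4, -1.9], [-0.0, -0.6]]
[0.4974 0.0645 0.0566 3.2869]
[[3.0, -0.4], [-2.4, -1.5], [0.4, 5.1], [0.5, 4.9], [0.9, -1.6], [-0.2, -3.6], [-0.3, -2.1], [-0.0, 1.9], [-2.1, 4.5]]
[0.4985 0.0655 0.0578 3.2839]
[[2.2, -0.8], [-2.1, -1.4], [0.6, 4.7], [0.8, 4.6], [0.8, -1.5], [0.9, -5.4], [-0.5, -4.4], [0.3, 1.2], [-1.3, 4.0], [-2.2, -0.9], [-2.7, 0.8], [-1.9, -1.8], [-1.0, -1.9], [-3.1, 1.3], [-1.6, -0.2]]
```

```bash
sed -i 's/^JV=.*/JV=np.array([.498,.065,.0568,3.286])/' h.py
python3 - <<'E'
from h import *
print(tj()); go(RH(),jw((8,146,14)))
E
```

```text
[  6.8 145.4 108.4]
turn total [-0.004 -0.009 -0.006] shift cm in target axes [ 0.06  9.44 -0.12] in current axes [ 0.12  9.44 -0.16]
```

>>> play_rows(
  motion=[
    [[0,1.5,0],[0,-0.009,-0.006],8.5],
    [[0,2,0],[0,0,0],8.5],
    [[0,1.5,-0.1],[0,0,0],8.5],
    [[0,1,0],[0,0,0],8.5],
    [[0,0.7,0],[0,0,0],8.5],
    [[0,0.5,0],[0,0,0],8.5],
    [[0,0,0],[0,0,0],8.5],
    [[0,0,0],[0,0,0],8.5],
  ],
)

```text
t: 3.5
ee_pos: [0.5331, -0.0762, 0.0892]
tcp_rot: [0.671, -0.58, 0.302, -0.35]
wrist_force: [0.5, 0.7, 0.1]
finger_gap: 0.0851
```

Run:
```python
from h import *
import pickle
print(tj())
W,D=cam("wrist","pics/w3.png"),cam("side","pics/d3.png"); S=cam("scene","pics/s3.png")
f=lambda s,d,a,b,c,e,k: cv2.imwrite(d,cv2.resize(cv2.imread(s)[b:e,a:c],None,fx=k,fy=k,interpolation=cv2.INTER_CUBIC))
f("pics/w3.png","pics/w3c.png",120,150,520,430,2)
f("pics/d3.png","pics/d3c.png",180,180,400,360,3.5)
```

```text
[  6.8 144.8  34.8]
```

View pics/w3c.png

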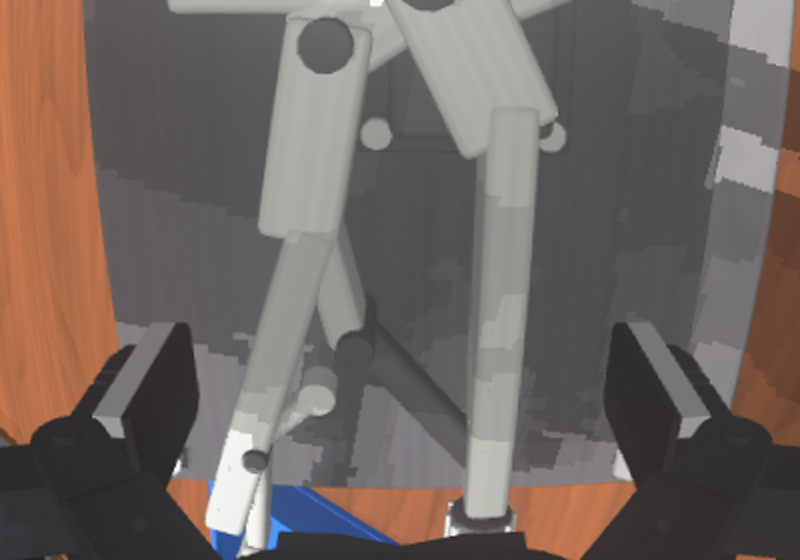

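View pics/d3c.png

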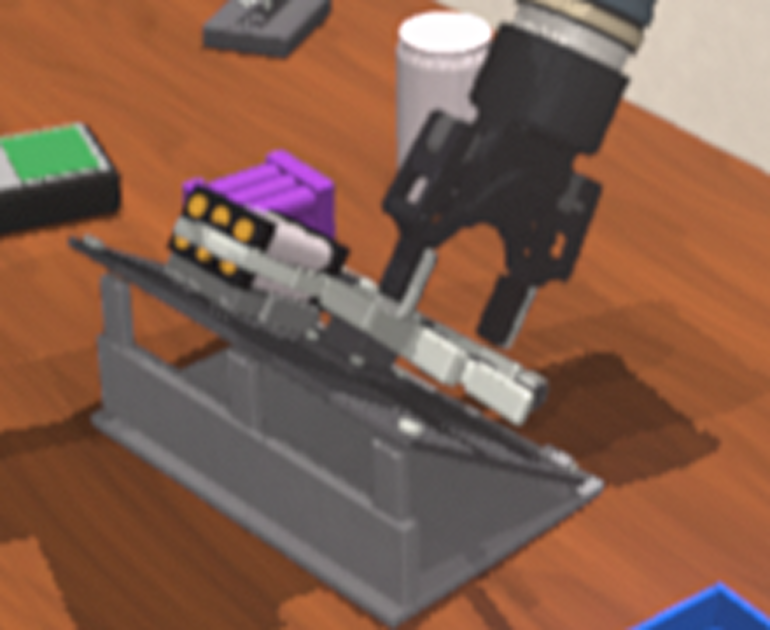

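>>> play_rows(
  motion=[
    [[0.1,0.4,-0.3],[0,0,0],8.5],
    [[0,0.6,0],[0,0,0],8.5],
    [[0,0.5,0],[0,0,0],8.5],
    [[0,0.3,0],[0,0,0],8.5],
    [[0,0.2,0],[0,0,0],8.5],
    [[0,0,0],[0,0,0],8.5],
  ],
)

```text
t: 4.25
ee_pos: [0.5185, -0.079, 0.0739]
tcp_rot: [0.671, -0.581, 0.301, -0.349]
wrist_force: [0.3, 0.3, -0.7]
finger_gap: 0.0847
```

Run:
```python
from h import *
import pickle
print(tj())
W,D=cam("wrist","pics/w3.png"),cam("side","pics/d3.png")
f=lambda s,d,a,b,c,e,k: cv2.imwrite(d,cv2.resize(cv2.imread(s)[b:e,a:c],None,fx=k,fy=k,interpolation=cv2.INTER_CUBIC))
f("pics/w3.png","pics/w4c.png",120,150,520,430,2)
f("pics/d3.png","pics/d4c.png",180,180,400,360,3.5)
```

```text
[ 10.2 145.5  13.8]
```

View pics/w4c.png

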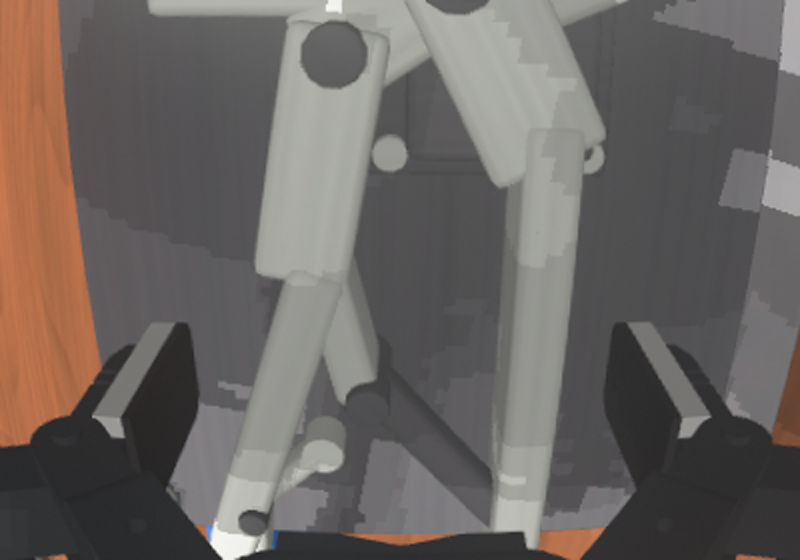

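View pics/d4c.png

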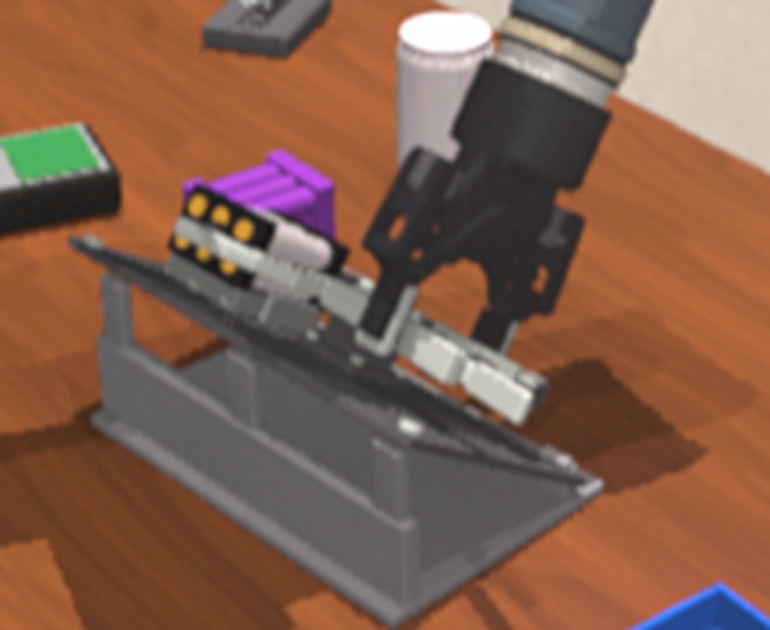

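>>> play_rows(
  motion=[
    [[0,0,0],[0,0,0],6.4],
    [[0,0,0],[0,0,0],6.1],
    [[0,0,0],[0,0,0],6.0],
    [[0,0,0.1],[0,0,0],5.8],
    [[0,0,0.1],[0,0,0],5.6],
    [[0,0,0.1],[0,0,0],5.4],
    [[0,0,0],[0,0,0],5.4],
  ],
  grip_force=60,
)

```text
t: 5.05
ee_pos: [0.5205, -0.0784, 0.0749]
tcp_rot: [0.671, -0.581, 0.301, -0.348]
wrist_force: [-0.3, 1.8, 9.2]
finger_gap: 0.0542
```

Run:
```python
from h import *
print(tj(), arm.observe()["wrist_force"]@jigR(JV[3]), arm.observe()["finger_gap"])
W=cam("wrist","pics/w5.png")
f=lambda s,d,a,b,c,e,k: cv2.imwrite(d,cv2.resize(cv2.imread(s)[b:e,a:c],None,fx=k,fy=k,interpolation=cv2.INTER_CUBIC))
f("pics/w5.png","pics/w5c.png",120,150,520,430,2)
```

```text
[  9.1 145.1  15.7] [ 5.37515692 -1.78280328  7.51338754] 0.05421743854788072
```

View pics/w5c.png

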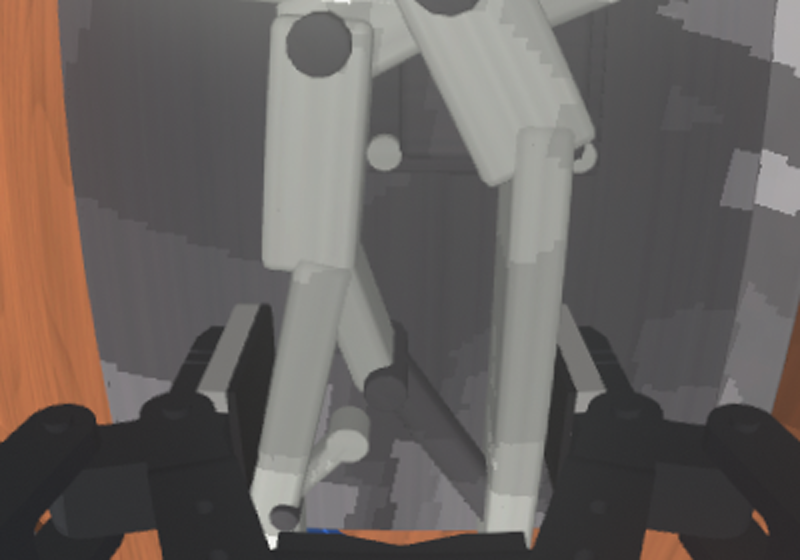

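>>> play_rows(
  motion=[
    [[0,-0.05,0.1],[0,0,0],5.1],
    [[0,-0.05,0.1],[0,0,0],4.8],
    [[0,-0.05,0.15],[0,0,0],4.5],
    [[0,-0.05,0.15],[0,0,0],4.2],
    [[0,0,0.1],[0,0,0],4.0],
    [[0,0,0],[0,0,0],3.9],
    [[0,0,0],[0,0,0],3.7],
    [[0,0,0],[0,0,0],3.5],
    [[0,0,0],[0,0,0],3.5],
  ],
)

```text
t: 6.0
ee_pos: [0.528, -0.0778, 0.0701]
tcp_rot: [0.67, -0.58, 0.302, -0.35]
wrist_force: [3.0, -0.4, -4.9]
finger_gap: 0.0358
```

Run:
```python
from h import *
print(tj(), arm.observe()["wrist_force"]@jigR(JV[3]), arm.observe()["finger_gap"])
W=cam("wrist","pics/w6.png")
f=lambda s,d,a,b,c,e,k: cv2.imwrite(d,cv2.resize(cv2.imread(s)[b:e,a:c],None,fx=k,fy=k,interpolation=cv2.INTER_CUBIC))
f("pics/w6.png","pics/w6c.png",120,0,520,400,1.5)
```

```text
[  0.2 145.6  16.1] [-5.15898288  0.84436591 -2.31820643] 0.035830654357156884
```

View pics/w6c.png

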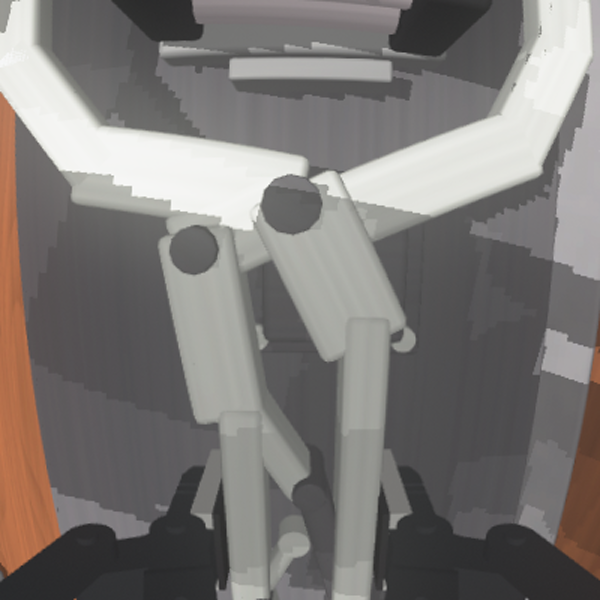

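>>> play_rows(
  motion=[
    [[0,0,0],[0,0,0],4.5],
    [[0,0,0],[0,0,0],5.5],
    [[0,0,0],[0,0,0],6.5],
    [[0,0,0],[0,0,0],7],
    [[0,0,0],[0,0,0],7],
    [[0,0,0],[0,0,0],7],
  ],
)

```text
t: 6.65
ee_pos: [0.5273, -0.0778, 0.0709]
tcp_rot: [0.671, -0.58, 0.302, -0.35]
wrist_force: [-0.4, -0.1, 0.1]
finger_gap: 0.0705
```

Run:
```python
from h import *
print(tj(), arm.observe()["wrist_force"]@jigR(JV[3]), arm.observe()["finger_gap"])
W=cam("wrist","pics/w7.png"); cam("scene","pics/s7.png")
f=lambda s,d,a,b,c,e,k: cv2.imwrite(d,cv2.resize(cv2.imread(s)[b:e,a:c],None,fx=k,fy=k,interpolation=cv2.INTER_CUBIC))
f("pics/w7.png","pics/w7c.png",120,0,520,400,1.5)
f("pics/s7.png","pics/s7c.png",225,150,375,310,3.7)
```

```text
[  1.2 145.5  16.3] [ 0.40150222  0.05166712 -0.20647024] 0.07051004165315398
```

View pics/w7c.png

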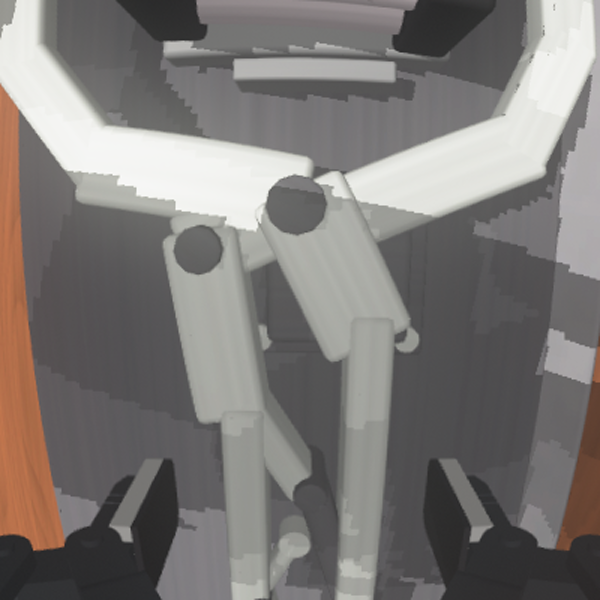

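View pics/s7c.png

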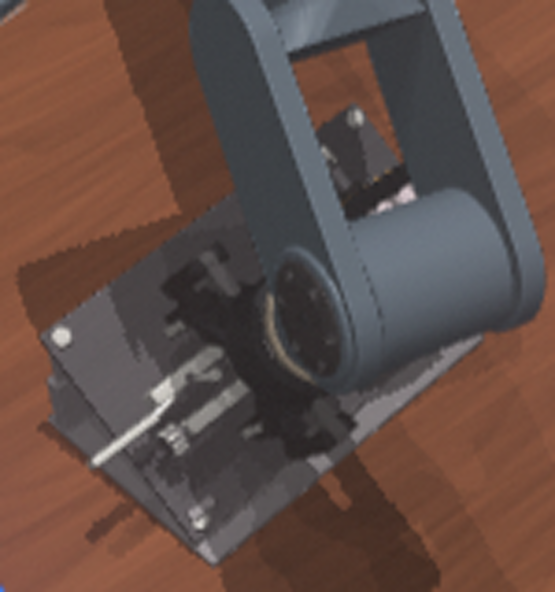

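>>> play_rows(
  motion=[
    [[0,-1.5,0],[0,0,0],7],
    [[0,-2.5,0],[0,0,0],7],
    [[0,-3,0],[0,0,0],7],
    [[0,-2,0],[0,0,0],4],
    [[0,0,0],[0,0,0],0],
    [[0,0,0],[0,0,0],0],
    [[0,0,0],[0,0,0],0],
    [[0,0,0],[0,0,0],0],
  ],
)

```text
t: 7.55
ee_pos: [0.577, -0.0703, 0.1433]
tcp_rot: [0.671, -0.581, 0.3, -0.349]
wrist_force: [0.7, 0.7, -0.1]
finger_gap: 0.0001
```

Run:
```python
from h import *
print(tj(), arm.observe()["finger_gap"])
W=cam("wrist","pics/w8.png")
for p in [(85,215,0),(-75,215,0),(6,248,42),(6,236,42),(-14,205,34),(0,145,43)]: print(p,(proj(W,jw(p))[0]*1.25).round())
f=lambda s,d,a,b,c,e,k: cv2.imwrite(d,cv2.resize(cv2.imread(s)[b:e,a:c],None,fx=k,fy=k,interpolation=cv2.INTER_CUBIC))
f("pics/w8.png","pics/w8c.png",0,0,640,480,1.25)
```

```text
[  1.6 145.3 104.5] 6.323799727316079e-05
(85, 215, 0) [269. 414.]
(-75, 215, 0) [523. 415.]
(6, 248, 42) [393. 502.]
(6, 236, 42) [393. 486.]
(-14, 205, 34) [430. 433.]
(0, 145, 43) [405. 335.]
```

View pics/w8c.png

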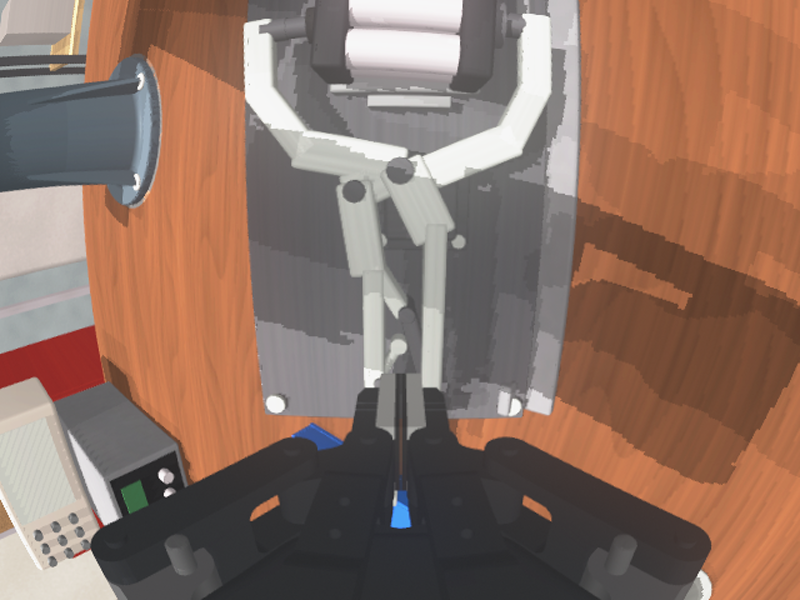

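Run:
```python
from h import *
S=cam("scene"); print(proj(S,jw((6,248,34)))[0], "seen 250.7,274.9")
go(RH(),jw((-24,241,80)))
```

```text
[247.86462539 275.18114936] seen 250.7,274.9
turn total [ 0.002  0.001 -0.002] shift cm in target axes [9.56 2.5  2.53] in current axes [9.56 2.48 2.53]
```

>>> play_rows(
  motion=[
    [[2,0,0.5],[0,0,0],0],
    [[3,0,0.8],[0,0,0],0],
    [[3,0.5,0.8],[0,0,0],0],
    [[1.3,1,0.4],[0,0,0],0],
    [[0,1,0],[0,0,0],0],
    [[0,0,0],[0,0,0],0],
    [[0,0,0],[0,0,0],0],
  ],
)

```text
t: 8.35
ee_pos: [0.597, -0.1603, 0.1093]
tcp_rot: [0.671, -0.581, 0.3, -0.35]
wrist_force: [0.3, 0.2, -0.7]
finger_gap: -0.0002
```

Run:
```python
from h import *
print(tj())
cam("scene","pics/s9.png"); cam("side","pics/d9.png")
f=lambda s,d,a,b,c,e,k: cv2.imwrite(d,cv2.resize(cv2.imread(s)[b:e,a:c],None,fx=k,fy=k,interpolation=cv2.INTER_CUBIC))
f("pics/s9.png","pics/s9c.png",200,150,375,310,3.7)
f("pics/d9.png","pics/d9c.png",200,180,400,360,3.3)
```

```text
[-23.6 237.2  80.6]
```

View pics/s9c.png

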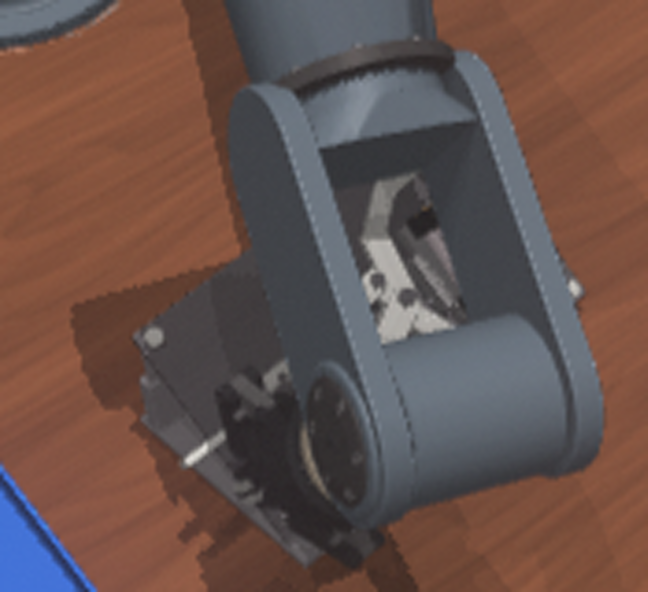

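View pics/d9c.png

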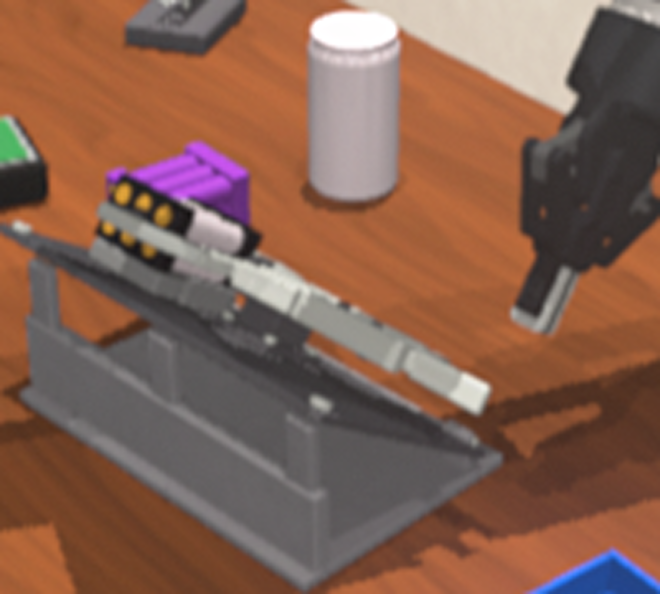

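>>> play_rows(
  motion=[
    [[0.2,1.5,0],[0,0,0],0],
    [[0,1.5,0],[0,0,0],0],
    [[0,1.2,0],[0,0,0],0],
    [[0,0.8,0],[0,0,0],0],
    [[0,0.6,0],[0,0,0],0],
    [[0,0,0],[0,0,0],0],
    [[0,0,0],[0,0,0],0],
  ],
)

```text
t: 9.15
ee_pos: [0.5668, -0.1682, 0.0639]
tcp_rot: [0.671, -0.58, 0.302, -0.35]
wrist_force: [-0.1, -0.2, 0.1]
finger_gap: -0.0001
```

Run:
```python
from h import *
print(tj())
cam("scene","pics/s9.png"); cam("side","pics/d9.png"); cam("wrist","pics/w9.png")
f=lambda s,d,a,b,c,e,k: cv2.imwrite(d,cv2.resize(cv2.imread(s)[b:e,a:c],None,fx=k,fy=k,interpolation=cv2.INTER_CUBIC))
f("pics/w9.png","pics/w9c.png",120,100,520,400,2)
f("pics/d9.png","pics/d10c.png",200,180,400,360,3.3)
```

```text
[-24.2 240.6  25.6]
```

View pics/w9c.png

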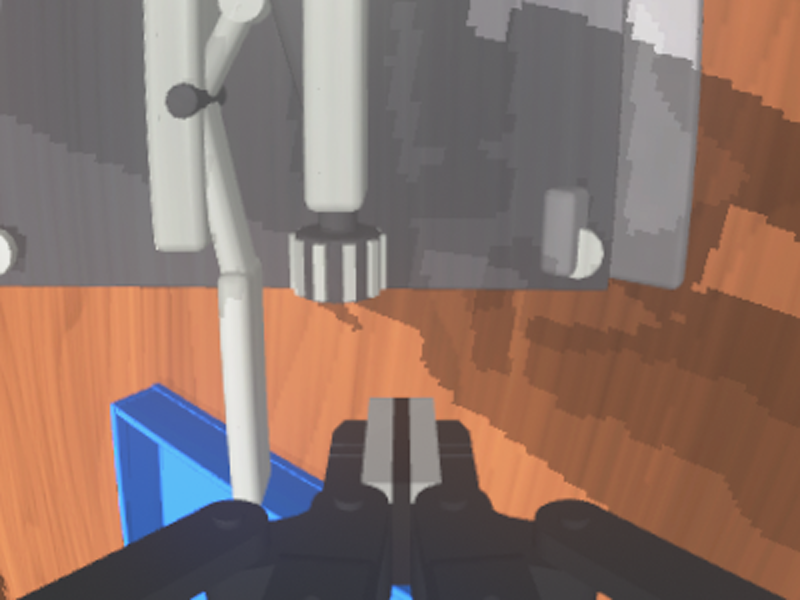

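View pics/d10c.png

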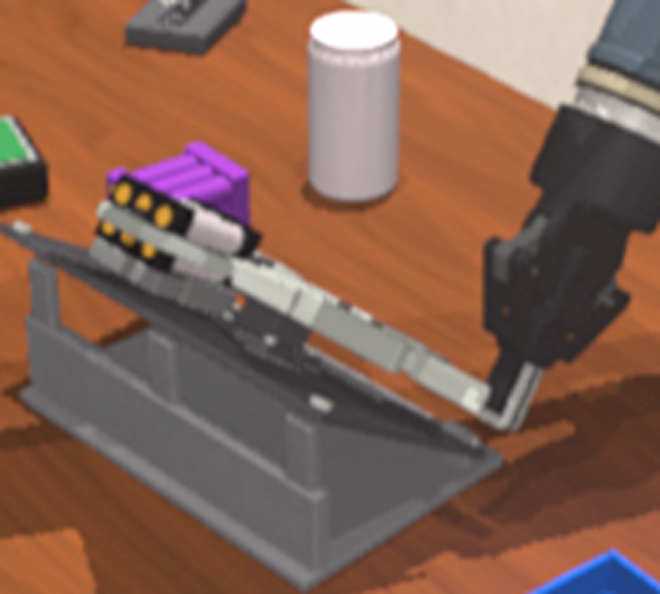

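>>> play_rows(
  motion=[
    [[0,0,-0.6],[0,0,0],0],
    [[0,0,-0.5],[0,0,0],0],
    [[0,0,-0.2],[0,0,0],0],
    [[0,0,-0.2],[0,0,0],0],
    [[0,0,-0.2],[0,0,0],0],
    [[0,0,-0.2],[0,0,0],0],
    [[0,0,-0.2],[0,0,0],0],
    [[0,0,-0.2],[0,0,0],0],
    [[0,0,-0.2],[0,0,0],0],
    [[0,0,0],[0,0,0],0],
  ],
)

```text
t: 10.3
ee_pos: [0.5459, -0.1712, 0.0782]
tcp_rot: [0.671, -0.58, 0.302, -0.349]
wrist_force: [2.0, -0.9, -0.9]
finger_gap: -0.0
```

Run:
```python
from h import *
print(tj(),arm.observe()["wrist_force"]@jigR(JV[3]))
cam("wrist","pics/w10.png")
f=lambda s,d,a,b,c,e,k: cv2.imwrite(d,cv2.resize(cv2.imread(s)[b:e,a:c],None,fx=k,fy=k,interpolation=cv2.INTER_CUBIC))
f("pics/w10.png","pics/w10c.png",120,100,520,400,2)
```

```text
[  1.3 240.7  25.3] [-2.00165646  1.20029051  0.2976463 ]
```

View pics/w10c.png

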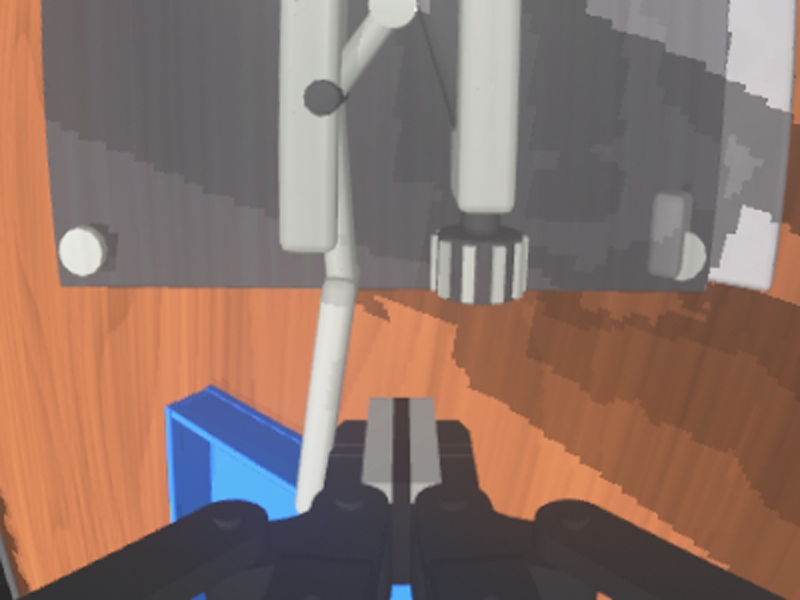

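Contact made, and the lever is visibly turning. I'll keep pushing.

>>> play_rows(
  motion=[
    [[0,0,-0.2],[0,0,0],0],
    [[0,0,-0.2],[0,0,0],0],
    [[0,0,-0.2],[0,0,0],0],
    [[0,0,-0.1],[0,0,0],0],
    [[0,0,0],[0,0,0],0],
  ],
)

```text
t: 10.85
ee_pos: [0.5401, -0.1717, 0.0822]
tcp_rot: [0.671, -0.581, 0.301, -0.35]
wrist_force: [1.1, -1.3, -0.5]
finger_gap: -0.0003
```

Run:
```python
from h import *
print(tj(),arm.observe()["wrist_force"]@jigR(JV[3]))
cam("wrist","pics/w11.png")
f=lambda s,d,a,b,c,e,k: cv2.imwrite(d,cv2.resize(cv2.imread(s)[b:e,a:c],None,fx=k,fy=k,interpolation=cv2.INTER_CUBIC))
f("pics/w11.png","pics/w11c.png",60,0,520,400,1.5)
```

```text
[  8.3 240.3  25.1] [-0.979887    1.44331253  0.08947301]
```

View pics/w11c.png

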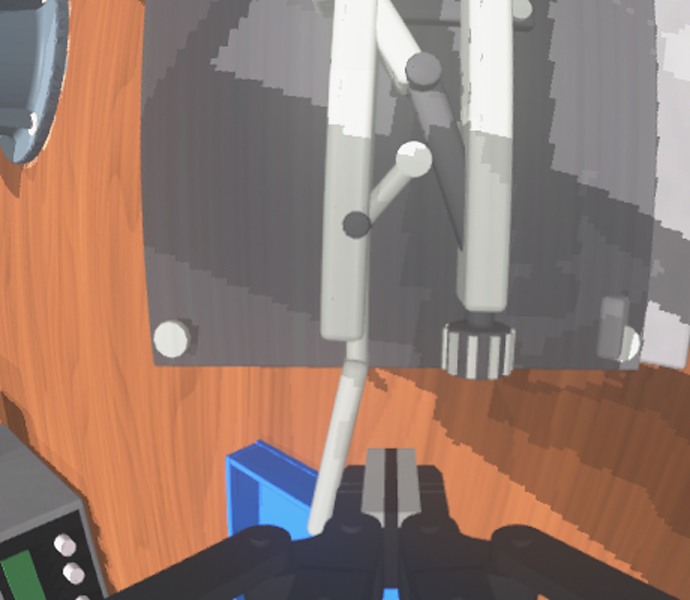

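>>> play_rows(
  motion=[
    [[0,0,-0.2],[0,0,0],0],
    [[0,0,-0.2],[0,0,0],0],
    [[0,0,-0.2],[0,0,0],0],
    [[0,0,-0.2],[0,0,0],0],
    [[0,0,-0.2],[0,0,0],0],
    [[0,0,0],[0,0,0],0],
  ],
)

```text
t: 11.5
ee_pos: [0.5321, -0.1731, 0.088]
tcp_rot: [0.671, -0.581, 0.302, -0.349]
wrist_force: [0.9, 0.0, -0.1]
finger_gap: 0.0
```

Run:
```python
from h import *
print(tj(),arm.observe()["wrist_force"]@jigR(JV[3]))
cam("wrist","pics/w12.png")
f=lambda s,d,a,b,c,e,k: cv2.imwrite(d,cv2.resize(cv2.imread(s)[b:e,a:c],None,fx=k,fy=k,interpolation=cv2.INTER_CUBIC))
f("pics/w12.png","pics/w12c.png",60,0,520,400,1.5)
```

```text
[ 18.3 240.5  25.2] [-0.74412457  0.08950889  0.42967361]
```

View pics/w12c.png

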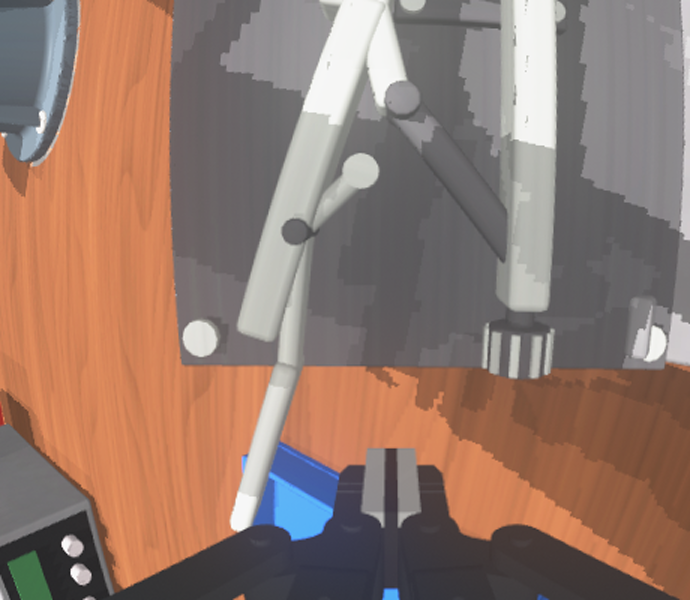

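>>> play_rows(
  motion=[
    [[0,-1,0.3],[0,0,0],0],
    [[0,-2.5,0.4],[0,0,0],0],
    [[0,-3.5,0.3],[0,0,0],0],
    [[-1,-3.5,0.3],[0,0,0],0],
    [[-3,-1.5,0],[0,0,0],3],
    [[-3,0,0],[0,0.1,0],7],
    [[-3,0,0],[0,0.14,0],8.5],
    [[0,0,0],[0,0.14,0],8.5],
    [[0,0,0],[0,0.14,0],8.5],
    [[0,0,0],[0,0.14,0],8.5],
    [[0,0,0],[0,0.14,0],8.5],
    [[0,0,0],[0,0.14,0],8.5],
    [[0,0,0],[0,0.14,0],8.5],
    [[0,0,0],[0,0.14,0],8.5],
    [[0,0,0],[0,0.14,0],8.5],
    [[0,0,0],[0,0.14,0],8.5],
    [[0,0,0],[0,0.07,0],8.5],
    [[0,0,0],[0,0,0],8.5],
    [[0,0,0],[0,0,0],8.5],
  ],
)

```text
t: 13.45
ee_pos: [0.5994, -0.0624, 0.1772]
tcp_rot: [0.262, -0.658, 0.687, 0.162]
wrist_force: [0.6, -0.6, -1.0]
finger_gap: 0.0853
```

```bash
cat >> h.py <<'E'
def RM():
    J=jigR(JV[3]); return np.stack([J[:,0],-J[:,2],J[:,1]],1)
def crop(s,d,a,b,c,e,k): cv2.imwrite(d,cv2.resize(cv2.imread(s)[b:e,a:c],None,fx=k,fy=k,interpolation=cv2.INTER_CUBIC))
E
python3 - <<'E'
from h import *
print(tj(),arm.observe()["joint_positions"].round(2)); go(RM(),jw((0,0,120)))
cam("wrist","pics/w13.png"); cam("scene","pics/s13.png"); cam("side","pics/d13.png")
E
```

```text
[  1.8 140.7 145.7] [-0.19  0.84  1.1  -0.2   1.78  1.24]
turn total [ 0.001  0.003 -0.001] shift cm in target axes [ -0.18   2.57 -14.07] in current axes [ -0.23   2.58 -14.07]
```

View pics/w13.png

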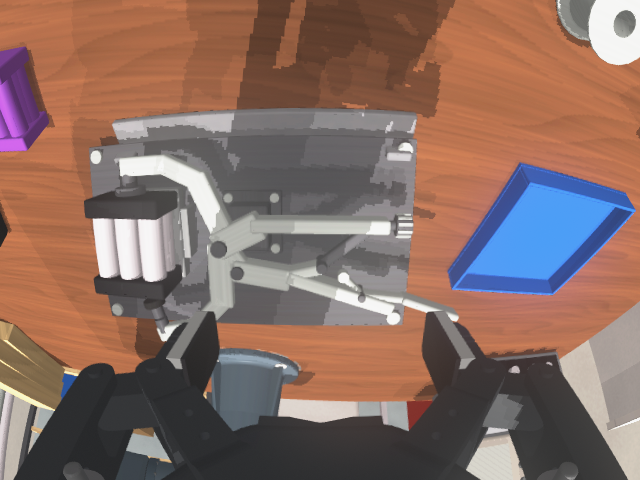

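View pics/s13.png

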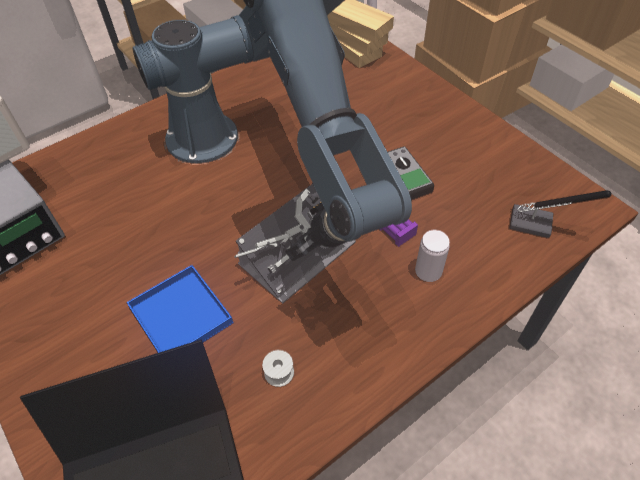

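>>> play_rows(
  motion=[
    [[0,0,-3],[0,0,0],8.5],
    [[0,0,-3],[0,0,0],8.5],
    [[0,0,-3],[0,0,0],8.5],
    [[0,0,-3],[0,0,0],8.5],
    [[-0.2,1,-2.1],[0,0,0],8.5],
    [[0,0,0],[0,0,0],7.3],
    [[0,0,0],[0,0,0],7.3],
    [[0,0,0],[0,0,0],7.3],
  ],
)

```text
t: 14.4
ee_pos: [0.5749, 0.0752, 0.1677]
tcp_rot: [0.261, -0.658, 0.688, 0.163]
wrist_force: [-0.2, -0.3, 0.4]
finger_gap: 0.0729
```

Run:
```python
from h import *
print(tj(),arm.observe()["joint_positions"].round(2)); go(RM(),jw((0,0,120)))
W=cam("wrist","pics/w14.png"); S=cam("scene","pics/s14.png"); cam("side","pics/d14.png")
print("can",onplane(S,(432,275),0))
crop("pics/w14.png","pics/w14c.png",140,60,500,400,1.8)
for p in [(37,31,55),(37,-31,55),(-37,31,55),(-37,-31,55)]: print(p,((proj(W,jw(p))[0]-[140,60])*1.8).round())
```

```text
[1.000e-01 1.000e+00 1.353e+02] [-0.02  0.82  1.17 -0.09  1.75  1.42]
turn total [ 0.001  0.001 -0.   ] shift cm in target axes [-0.01  1.53 -0.1 ] in current axes [-0.01  1.53 -0.1 ]
can [0.76359343 0.19242793 0.        ]
(37, 31, 55) [406. 447.]
(37, -31, 55) [241. 446.]
(-37, 31, 55) [415. 250.]
(-37, -31, 55) [233. 250.]
```

View pics/w14c.png

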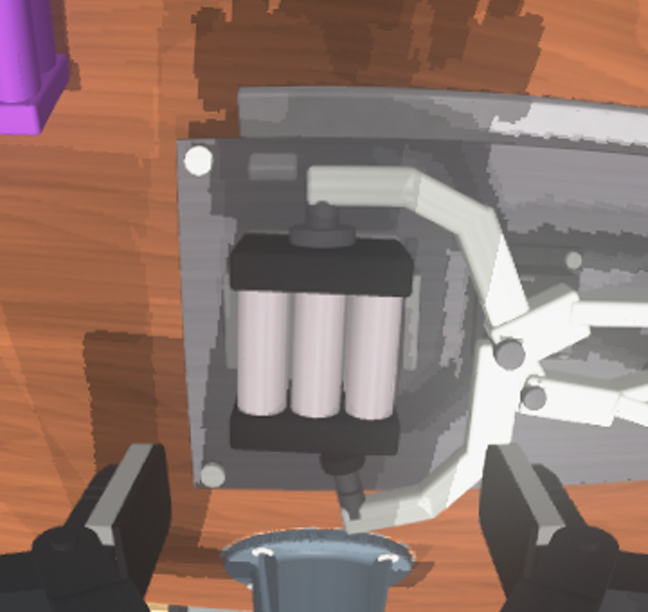

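View pics/s14.png

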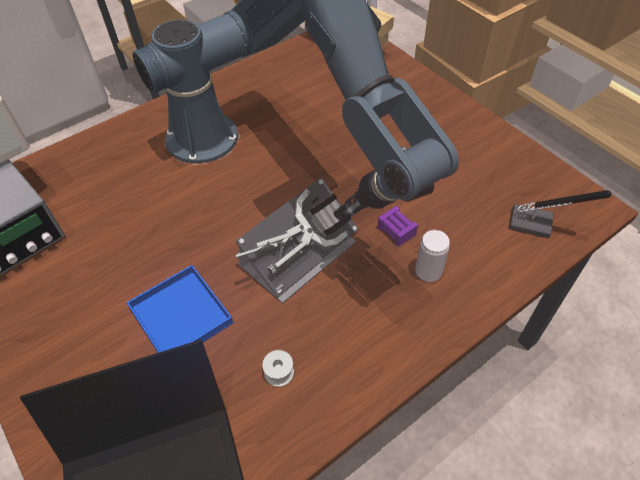

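>>> play_rows(
  motion=[
    [[0,2,-0.25],[0,0,0],7.3],
    [[0,2.5,0],[0,0,0],7.3],
    [[0,2,0],[0,0,0],7.3],
    [[0,1.5,0],[0,0,0],7.3],
    [[0,0,0],[0,0,0],7.3],
    [[0,0,0],[0,0,0],7.3],
  ],
)

```text
t: 15.15
ee_pos: [0.5294, 0.0717, 0.1026]
tcp_rot: [0.261, -0.658, 0.688, 0.163]
wrist_force: [1.2, 0.5, -0.2]
finger_gap: 0.0728
```

Run:
```python
from h import *
print(tj())
W=cam("wrist","pics/w15.png"); S=cam("scene","pics/s15.png"); cam("side","pics/d15.png")
crop("pics/w15.png","pics/w15c.png",140,100,500,430,1.8)
crop("pics/d15.png","pics/d15c.png",180,130,380,330,3)
```

```text
[ 0.  -2.2 55.9]
```

View pics/w15c.png

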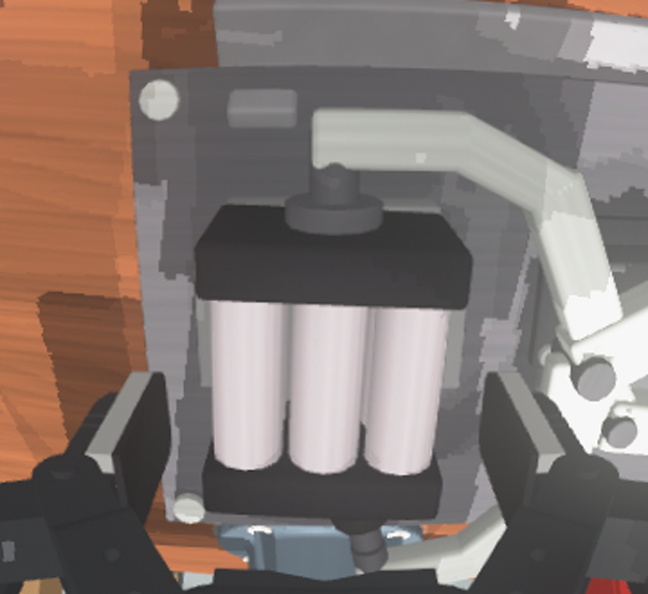

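View pics/d15c.png

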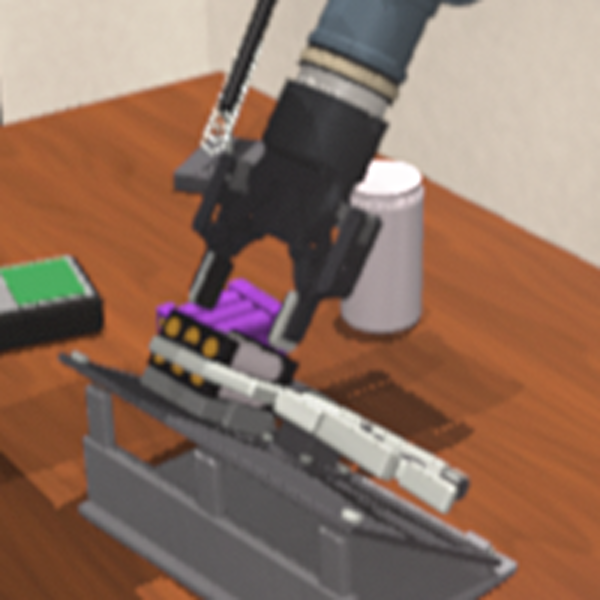

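>>> play_rows(
  motion=[
    [[0,1,0.05],[0,0,0],7.3],
    [[0,1,0],[0,0,0],7.3],
    [[0,0.8,0],[0,0,0],7.3],
    [[0,0.6,0],[0,0,0],7.3],
    [[0,0.4,0],[0,0,0],7.3],
    [[0,0,0],[0,0,0],7.3],
  ],
)

```text
t: 15.9
ee_pos: [0.5065, 0.0687, 0.0707]
tcp_rot: [0.262, -0.658, 0.687, 0.163]
wrist_force: [0.5, 0.5, 0.3]
finger_gap: 0.073
```

Run:
```python
from h import *
print(tj(), arm.observe()["wrist_force"])
W=cam("wrist","pics/w16.png"); S=cam("scene","pics/s16.png"); cam("side","pics/d16.png")
crop("pics/w16.png","pics/w16c.png",140,100,500,430,1.8)
crop("pics/d16.png","pics/d16c.png",180,130,380,330,3)
```

```text
[ 0.6 -2.4 16.5] [0.48114473 0.54260338 0.33509623]
```

View pics/w16c.png

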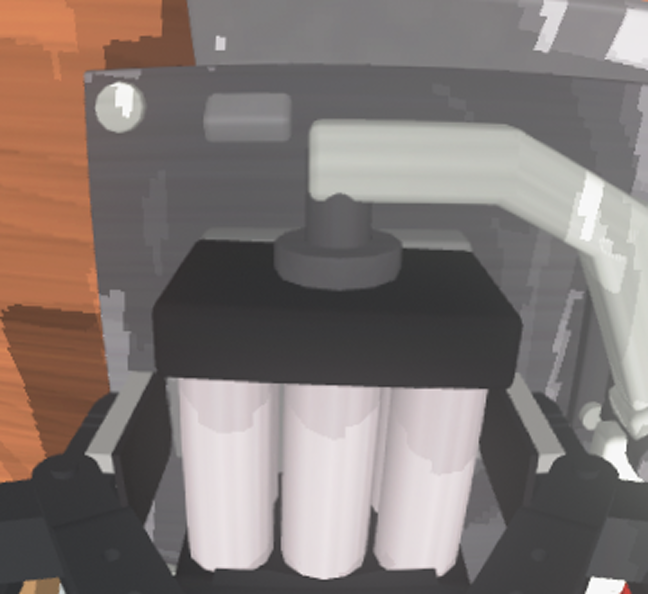

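View pics/d16c.png

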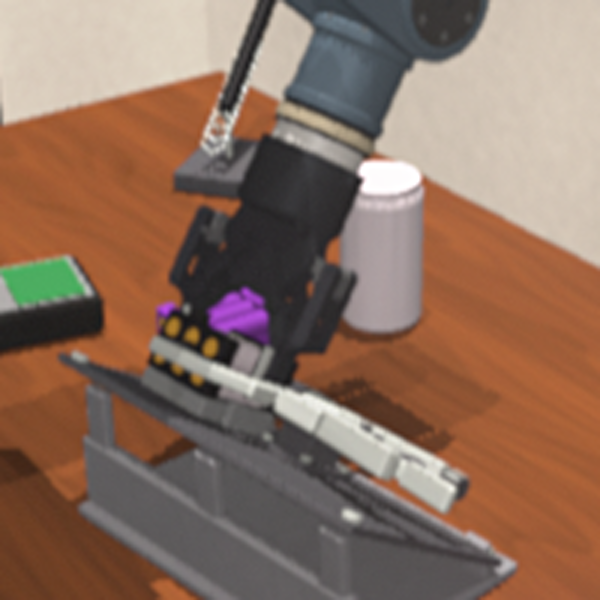

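Run:
```python
from h import *
W=cam("wrist")
Rt,pt=tool()
pr=lambda q:((proj(W,Rt@(np.array(q)*1e-3)+pt)[0]-[140,100])*1.8).round()
for x in(-11,11):
  for y in (-8,-18):
    print("pad tool x",x,"back",y,pr((x,y,-36.5)),pr((x,y,36.5)))
for p in [(25,30,55),(-25,30,55),(37,0,55),(-37,0,55),(-43,0,34)]: print(p,((proj(W,jw(p))[0]-[140,100])*1.8).round())
```

```text
pad tool x -11 back -8 [167. 360.] [488. 360.]
pad tool x -11 back -18 [157. 380.] [498. 380.]
pad tool x 11 back -8 [176. 442.] [479. 442.]
pad tool x 11 back -18 [168. 465.] [487. 465.]
(25, 30, 55) [478. 567.]
(-25, 30, 55) [509. 360.]
(37, 0, 55) [338. 609.]
(-37, 0, 55) [343. 297.]
(-43, 0, 34) [341. 232.]
```

>>> play_rows(
  motion=[
    [[0.2,0,0],[0,0,0],6.8],
    [[0,0,0],[0,0,0],6.4],
    [[0,0,0],[0,0,0],6.1],
    [[0,0,0],[0,0,0],5.8],
    [[0,0,0],[0,0,0],5.6],
    [[0,0,0],[0,0,0],5.5],
    [[0,0,0],[0,0,0],5.5],
    [[0,0,0],[0,0,0],5.5],
  ],
  grip_force=45,
)

```text
t: 16.9
ee_pos: [0.506, 0.0682, 0.0729]
tcp_rot: [0.261, -0.658, 0.688, 0.163]
wrist_force: [1.8, -1.8, 5.7]
finger_gap: 0.0595
```

Run:
```python
from h import *
print(tj(), arm.observe()["wrist_force"]@jigR(JV[3]), arm.observe()["finger_gap"])
W=cam("wrist","pics/w17.png")
crop("pics/w17.png","pics/w17c.png",140,100,500,430,1.8)
```

```text
[ 2.3 -2.  18. ] [2.02654083 1.99570025 5.54755189] 0.059465922087620894
```

View pics/w17c.png

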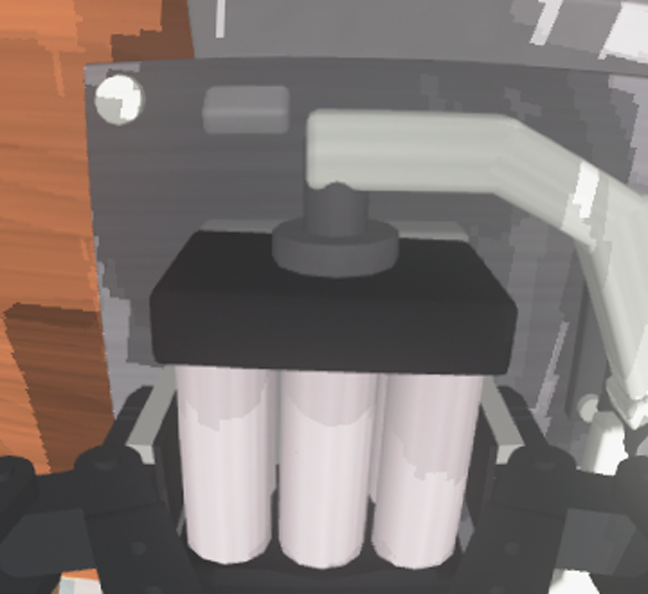

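>>> play_rows(
  motion=[
    [[0.1,-0.3,0],[0,0,0],5.5],
    [[0,-0.6,0],[0,0,0],5.5],
    [[0,-0.8,0],[0,0,0],5.5],
    [[0,-1,0],[0,0,0],5.5],
    [[0,-1.3,0],[0,0,0],5.5],
    [[0,-1.5,0],[0,0,0],5.5],
    [[0,-1.5,0],[0,0,0],5.5],
    [[0,0,0],[0,0,0],5.5],
  ],
)

```text
t: 17.75
ee_pos: [0.5473, 0.0742, 0.1319]
tcp_rot: [0.259, -0.658, 0.688, 0.161]
wrist_force: [0.5, -0.4, -3.5]
finger_gap: 0.0593
```

Run:
```python
from h import *
print(tj(), arm.observe()["wrist_force"], arm.observe()["finger_gap"])
W=cam("wrist","pics/w18.png"); cam("side","pics/d18.png")
crop("pics/w18.png","pics/w18c.png",140,60,500,460,1.5)
crop("pics/d18.png","pics/d18c.png",180,130,380,330,3)
```

```text
[ 2.  -2.  90.2] [ 0.54172128 -0.44827107 -3.53481824] 0.059338406038898624
```

View pics/w18c.png

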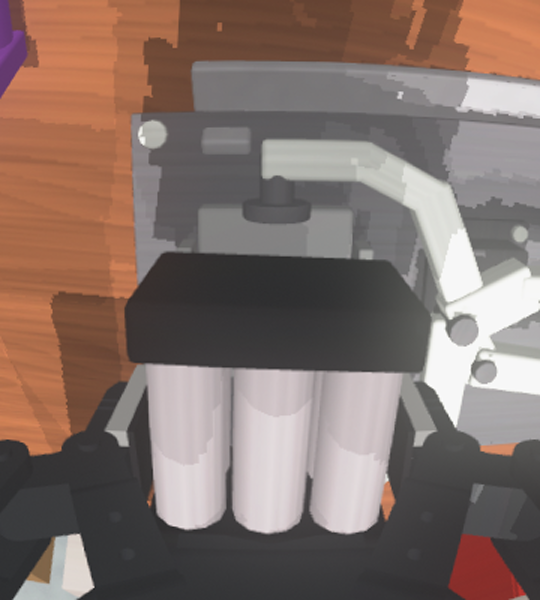

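View pics/d18c.png

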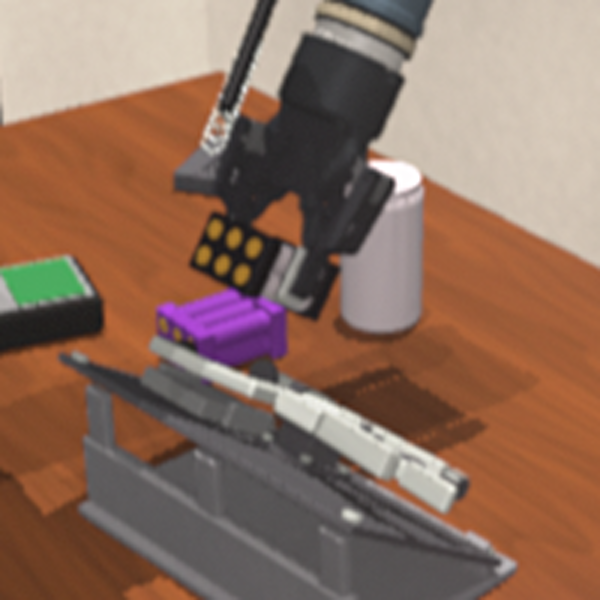

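```bash
cat >> h.py <<'E'
RT=np.array([[-1,0,0],[0,0,-1],[0,-1,0]],float)
E
python3 - <<'E'
from h import *
go(RT,np.array([.489,-.337,.15])); print(np.linalg.det(RT), arm.observe()["joint_positions"].round(2))
E
```

```text
turn total [-0.043  0.141  0.609] shift cm in target axes [ 5.57 -1.97 41.12] in current axes [10.57  4.9  39.87]
1.0 [-0.02  0.83  1.28 -0.09  1.64  1.43]
```

>>> play_rows(
  motion=[
    [[0.5,-1.5,0],[0,0,0],5.5],
    [[1,-2,0],[0,0,0],5.5],
    [[1,-2,0],[0,0,0],5.5],
    [[0,-0.5,0],[-0.007,0.0235,0.1015],5.5],
    [[0,0,0],[-0.007,0.0235,0.1015],5.5],
    [[0,0,0],[-0.007,0.0235,0.1015],5.5],
    [[0,0,0],[-0.007,0.0235,0.1015],5.5],
    [[0,0,0],[-0.007,0.0235,0.1015],5.5],
    [[0,0,0],[-0.007,0.0235,0.1015],5.5],
    [[0,0,0],[0,0,0],5.5],
    [[0,0,0],[0,0,0],5.5],
  ],
)

```text
t: 18.95
ee_pos: [0.5572, 0.076, 0.1934]
tcp_rot: [0.002, -0.707, 0.707, 0.001]
wrist_force: [0.5, 0.1, -1.6]
finger_gap: 0.0596
```

Run:
```python
from h import *
print(tool()[1]); go(RT,np.array([.489,-.337,.15])); print(arm.observe()["joint_positions"].round(2),arm.observe()["finger_gap"])
```

```text
[0.55722353 0.07596006 0.19340599]
turn total [-0.001  0.001  0.005] shift cm in target axes [ 6.82  4.34 41.3 ] in current axes [ 6.84  4.4  41.29]
[-0.06  0.49  1.63 -0.    1.03  1.51] 0.059584280893749814
```

>>> play_rows(
  motion=[
    [[0.2,0,1],[0,0,0.005],5.5],
    [[0.4,0,2],[0,0,0],5.5],
    [[0.5,0,3],[0,0,0],5.5],
    [[0.5,0,3],[0,0,0],5.5],
    [[0.5,0,3],[0,0,0],5.5],
    [[0.5,0,3],[0,0,0],5.5],
    [[0.5,0,3],[0,0,0],5.5],
    [[0.5,0,3],[0,0,0],5.5],
    [[0.5,0,3],[0,0,0],5.5],
    [[0.5,0,3],[0,0,0],5.5],
    [[0.5,0,3],[0,0,0],5.5],
    [[0.5,0,3],[0,0,0],5.5],
    [[0.5,0,3],[0,0,0],5.5],
    [[0.5,1,3],[0,0,0],5.5],
    [[0.2,1,1.6],[0,0,0],5.5],
    [[0,1,0.7],[0,0,0],5.5],
    [[0,0.5,0],[0,0,0],5.5],
    [[0,0,0],[0,0,0],5.5],
    [[0,0,0],[0,0,0],5.5],
  ],
)

```text
t: 20.85
ee_pos: [0.4909, -0.3355, 0.1586]
tcp_rot: [0.0, 0.707, -0.707, 0.002]
wrist_force: [0.1, 0.0, -4.5]
finger_gap: 0.0594
```

Run:
```python
from h import *
print(tool()[1]); go(RT,np.array([.489,-.337,.015])); print(arm.observe()["joint_positions"].round(2),arm.observe()["finger_gap"])
cam("scene","pics/s20.png");cam("side","pics/d20.png");cam("wrist","pics/w20.png")
crop("pics/d20.png","pics/d20c.png",250,230,500,480,2.4)
```

```text
[ 0.49089854 -0.33549285  0.15856279]
turn total [ 0.001  0.002 -0.003] shift cm in target axes [ 0.19 14.36  0.15] in current axes [ 0.24 14.36  0.16]
[-0.79  0.58  1.58  0.    0.98  0.78] 0.0593908044830965
```

View pics/d20c.png

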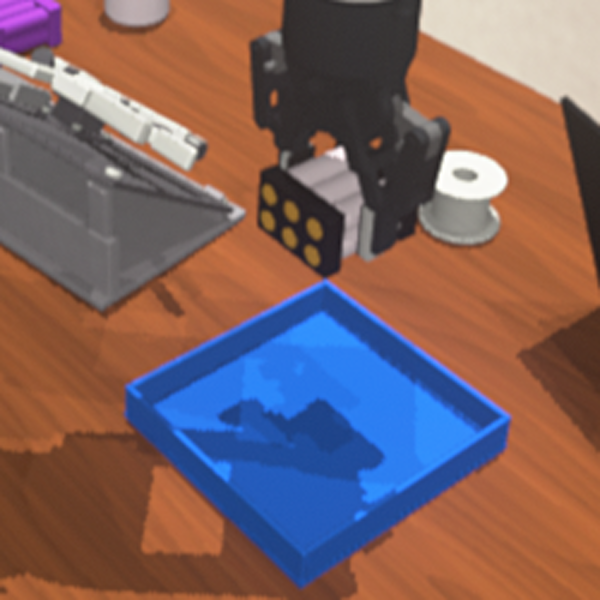

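View pics/w20.png

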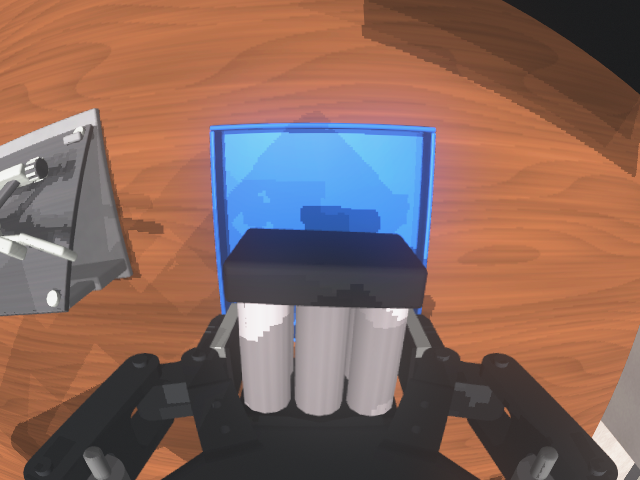

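View pics/s20.png

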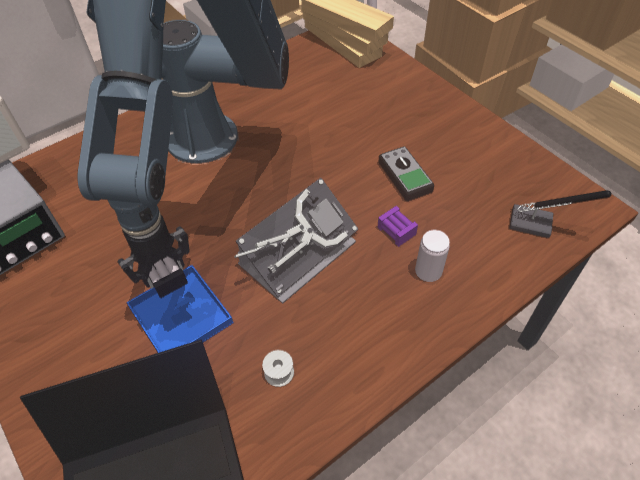

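>>> play_rows(
  motion=[
    [[0,1.5,0],[0,0,0],5.5],
    [[0,2.5,0],[0,0,0],5.5],
    [[0,2.5,0],[0,0,0],5.5],
    [[0,2.5,0],[0,0,0],5.5],
    [[0,1.5,0],[0,0,0],5.5],
    [[0,1,0],[0,0,0],5.5],
    [[0,1,0],[0,0,0],5.5],
    [[0,0.5,0],[0,0,0],5.5],
    [[0,0,0],[0,0,0],5.5],
    [[0,0,0],[0,0,0],5.5],
  ],
)

```text
t: 22.0
ee_pos: [0.4917, -0.3376, 0.0294]
tcp_rot: [-0.002, -0.707, 0.708, -0.002]
wrist_force: [-0.0, -1.5, -3.3]
finger_gap: 0.0592
```

>>> play_rows(
  motion=[
    [[0,0.3,0],[0,0,0],5.5],
    [[0,0.2,0],[0,0,0],5.5],
    [[0,0.1,0],[0,0,0],5.5],
    [[0,0,0],[0,0,0],5.5],
  ],
)

```text
t: 22.4
ee_pos: [0.4912, -0.3371, 0.0227]
tcp_rot: [-0.001, -0.707, 0.707, -0.002]
wrist_force: [-0.6, 0.1, -3.8]
finger_gap: 0.0592
```

>>> play_rows(
  motion=[
    [[0,0.3,0],[0,0,0],5.5],
    [[0,0.2,0],[0,0,0],5.5],
    [[0,0.2,0],[0,0,0],5.5],
    [[0,0.1,0],[0,0,0],5.5],
    [[0,0,0],[0,0,0],5.5],
  ],
)

```text
t: 22.9
ee_pos: [0.4912, -0.3371, 0.0145]
tcp_rot: [-0.001, -0.707, 0.707, -0.002]
wrist_force: [-0.3, 0.2, -4.1]
finger_gap: 0.0594
```

Run:
```python
from h import *
print(tool()[1], arm.observe()["wrist_force"])
cam("side","pics/d21.png")
crop("pics/d21.png","pics/d21c.png",280,300,480,480,3.2)
```

```text
[ 0.49123573 -0.33709362  0.01454705] [-0.31920103  0.16624735 -4.11852775]
```

View pics/d21c.png

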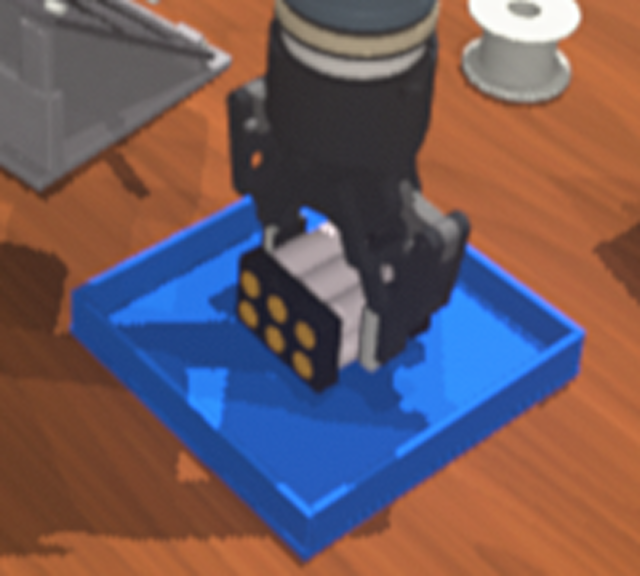

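Not touching yet, so I'll go down in 1–2 mm steps.

>>> play_rows(
  motion=[
    [[0,0.15,0],[0,0,0],5.5],
    [[0,0.1,0],[0,0,0],5.5],
    [[0,0.1,0],[0,0,0],5.5],
    [[0,0,0],[0,0,0],5.5],
  ],
)

```text
t: 23.35
ee_pos: [0.4913, -0.3371, 0.0111]
tcp_rot: [-0.001, -0.707, 0.707, -0.002]
wrist_force: [-0.9, -0.9, -3.8]
finger_gap: 0.0598
```

>>> play_rows(
  motion=[
    [[0,0.1,0],[0,0,0],5.5],
    [[0,0.1,0],[0,0,0],5.5],
    [[0,0,0],[0,0,0],5.5],
  ],
)

```text
t: 23.65
ee_pos: [0.4913, -0.3371, 0.0091]
tcp_rot: [-0.001, -0.707, 0.707, -0.002]
wrist_force: [-0.0, -0.1, -4.0]
finger_gap: 0.0592
```

>>> play_rows(
  motion=[
    [[0,0.1,0],[0,0,0],5.5],
    [[0,0.1,0],[0,0,0],5.5],
    [[0,0,0],[0,0,0],5.5],
  ],
)

```text
t: 23.95
ee_pos: [0.4913, -0.3371, 0.0071]
tcp_rot: [-0.001, -0.707, 0.707, -0.002]
wrist_force: [0.7, 0.1, -4.2]
finger_gap: 0.0592
```

>>> play_rows(
  motion=[
    [[0,0.1,0],[0,0,0],5.5],
    [[0,0.1,0],[0,0,0],5.5],
    [[0,0,0],[0,0,0],5.5],
  ],
)

```text
t: 24.25
ee_pos: [0.4913, -0.3371, 0.0051]
tcp_rot: [-0.001, -0.707, 0.707, -0.002]
wrist_force: [0.8, -0.6, -3.4]
finger_gap: 0.0592
```

Run:
```python
from h import *
print(tool()[1], arm.observe()["wrist_force"])
cam("side","pics/d22.png")
crop("pics/d22.png","pics/d22c.png",320,340,440,440,6)
```

```text
[ 0.49129645 -0.33712179  0.00514189] [ 0.82250518 -0.57554653 -3.44836312]
```

View pics/d22c.png

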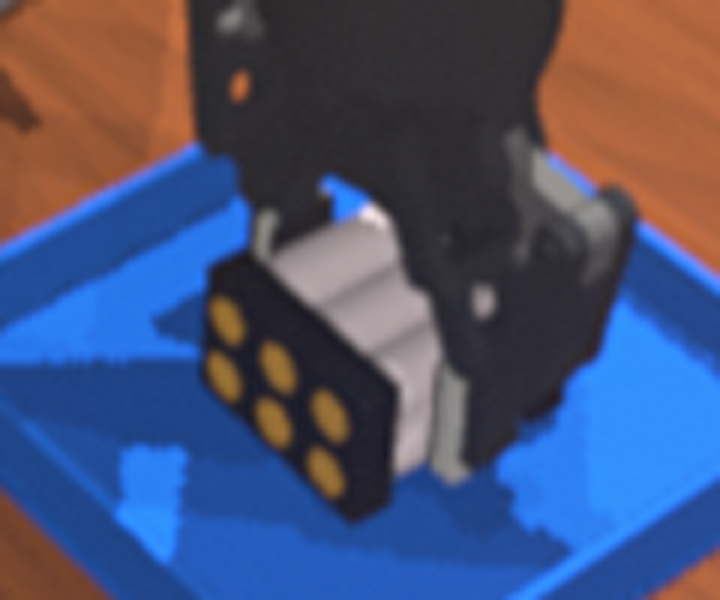

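Run:
```python
from h import *
D=cam("side")
for z in (.004,.008,.012,.046,.050): print(z,[((proj(D,[x,-.368,z])[0]-[320,340])*6).round() for x in (.450,.453,.456)])
```

```text
0.004 [array([340., 548.]), array([348., 543.]), array([357., 537.])]
0.008 [array([341., 537.]), array([349., 531.]), array([358., 525.])]
0.012 [array([342., 525.]), array([350., 519.]), array([359., 514.])]
0.046 [array([350., 423.]), array([359., 418.]), array([368., 412.])]
0.05 [array([351., 411.]), array([360., 406.]), array([369., 400.])]
```

>>> play_rows(
  motion=[
    [[0,0.1,0],[0,0,0],5.5],
    [[0,0.1,0],[0,0,0],5.5],
    [[0,0,0],[0,0,0],5.5],
  ],
)

```text
t: 24.65
ee_pos: [0.4916, -0.3373, 0.0039]
tcp_rot: [-0.001, -0.707, 0.707, -0.002]
wrist_force: [-0.3, 1.9, 1.7]
finger_gap: 0.0595
```

>>> play_rows(
  motion=[
    [[0,0.1,0],[0,0,0],5.5],
    [[0,0,0],[0,0,0],5.5],
  ],
)

```text
t: 24.85
ee_pos: [0.4915, -0.3373, 0.0038]
tcp_rot: [-0.001, -0.707, 0.708, -0.002]
wrist_force: [-1.4, 2.6, 9.3]
finger_gap: 0.0599
```

>>> play_rows(
  motion=[
    [[0,0.1,0],[0,0,0],5.5],
    [[0,0,0],[0,0,0],5.5],
  ],
)

```text
t: 25.05
ee_pos: [0.4916, -0.3373, 0.0038]
tcp_rot: [-0.001, -0.707, 0.708, -0.002]
wrist_force: [-3.2, 3.3, 14.5]
finger_gap: 0.0591
```

>>> play_rows(
  motion=[
    [[0,-0.2,0],[0,0,0],5.5],
    [[0,0,0],[0,0,0],5.8],
    [[0,0,0],[0,0,0],6.0],
    [[0,0,0],[0,0,0],6.2],
    [[0,0,0],[0,0,0],6.5],
    [[0,0,0],[0,0,0],7],
    [[0,0,0],[0,0,0],7.5],
    [[0,0,0],[0,0,0],7.8],
    [[0,0,0],[0,0,0],7.8],
  ],
)

```text
t: 25.95
ee_pos: [0.4914, -0.3372, 0.0032]
tcp_rot: [-0.001, -0.707, 0.707, -0.002]
wrist_force: [-0.4, -0.5, 0.1]
finger_gap: 0.0781
```

Run:
```python
from h import *
print(tool()[1], arm.observe()["wrist_force"],arm.observe()["finger_gap"])
cam("side","pics/d23.png"); cam("wrist","pics/w23.png")
crop("pics/d23.png","pics/d23c.png",320,340,440,440,6)
crop("pics/w23.png","pics/w23c.png",140,160,500,460,1.6)
```

```text
[ 0.49136962 -0.33722545  0.00321462] [-0.41900043 -0.45941556  0.08942306] 0.07814364272078053
```

View pics/d23c.png

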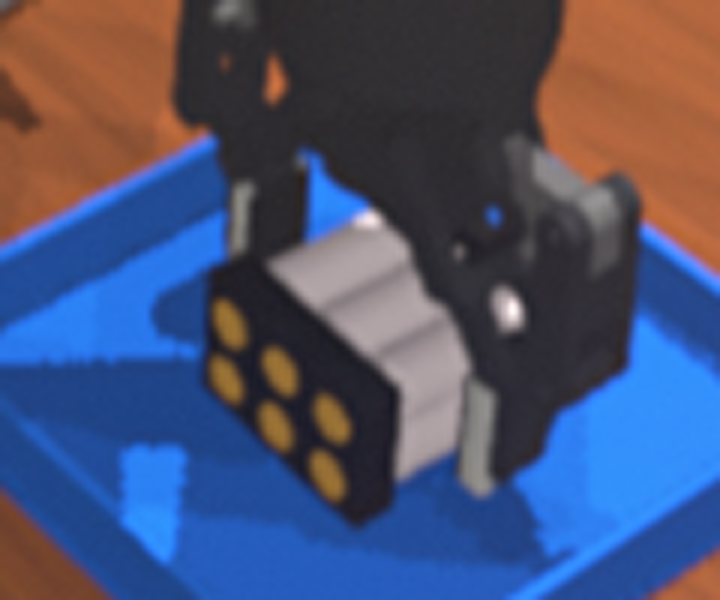

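View pics/w23c.png

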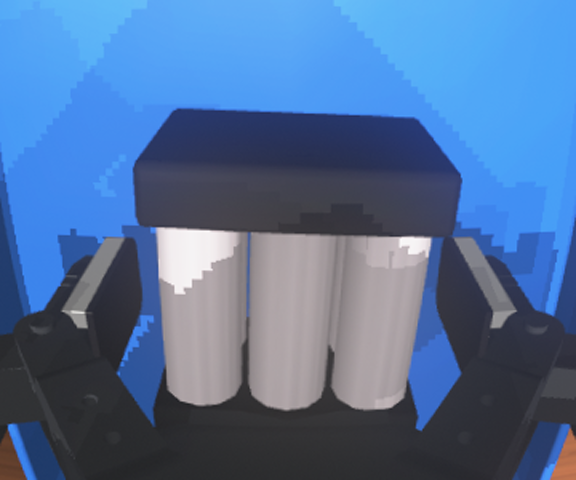

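Released and lying flat, with the fingers clear on both sides. I'll retreat straight up.

>>> play_rows(
  motion=[
    [[0,-0.5,0],[0,0,0],7.8],
    [[0,-1,0],[0,0,0],7.8],
    [[0,-2,0],[0,0,0],7.8],
    [[0,-3,0],[0,0,0],7.8],
    [[0,-4,0],[0,0,0],7.8],
    [[0,-4,0],[0,0,0],7.8],
    [[0,-3,0],[0,0,0],7.8],
    [[0,0,0],[0,0,0],7.8],
    [[0,0,0],[0,0,0],7.8],
    [[0,0,0],[0,0,0],7.8],
  ],
)

```text
t: 27.05
ee_pos: [0.4899, -0.3363, 0.1774]
tcp_rot: [0.001, 0.707, -0.707, 0.001]
wrist_force: [-0.3, -0.0, 0.4]
finger_gap: 0.078
```

Run:
```python
from h import *
print(tool()[1], arm.observe()["wrist_force"])
D=cam("side","pics/d24.png"); S=cam("scene","pics/s24.png"); cam("wrist","pics/w24.png")
crop("pics/d24.png","pics/d24c.png",180,200,480,480,2.1)
crop("pics/s24.png","pics/s24c.png",110,150,370,370,2.5)
```

```text
[ 0.48985362 -0.33625864  0.17741825] [-0.31845405 -0.00467821  0.36841114]
```

View pics/d24c.png

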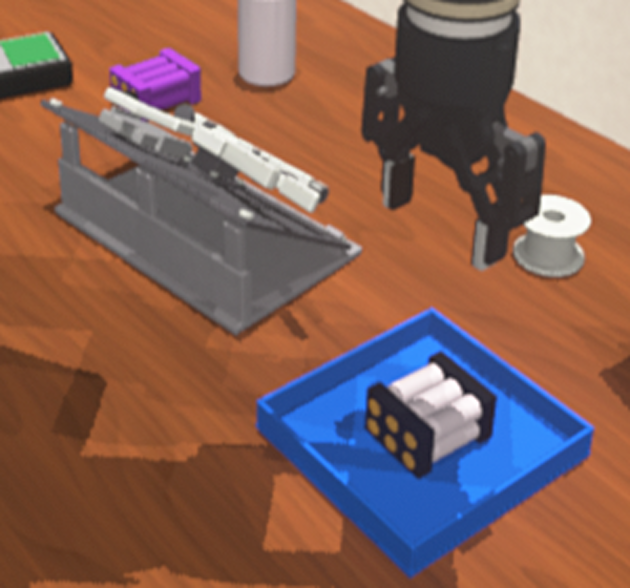

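View pics/s24.png

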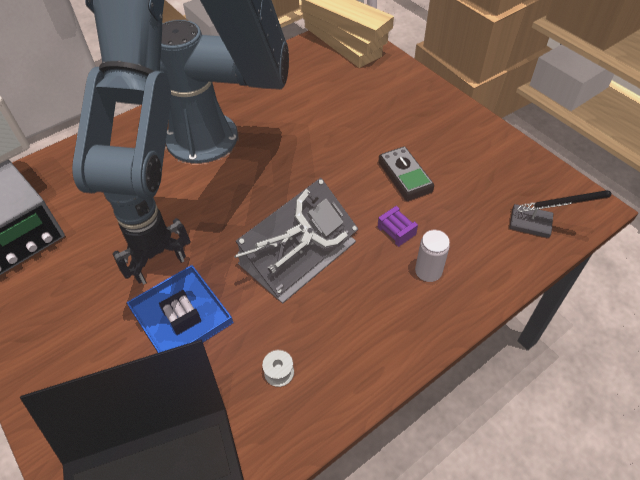

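View pics/w24.png

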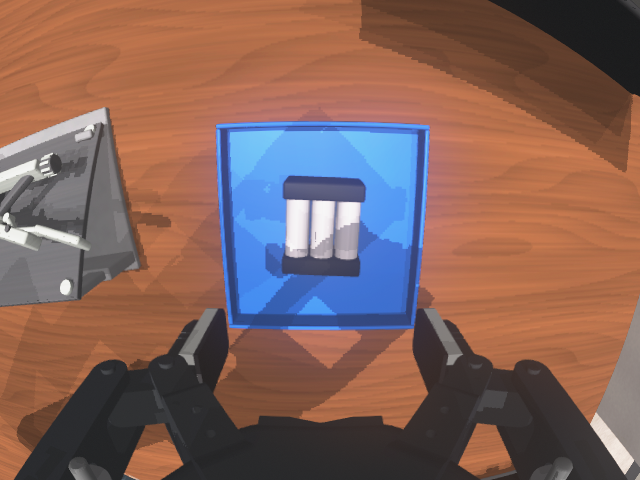

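The module lies flat near the middle of the tray (wrist view 325,228). The pliers stand open, and the meter, can and spool are where they were. Handing in.

```bash
python3 -c "
from station import arm
print(arm.hand_in())"
```

```text
the job is handed in; nothing more can be done
None
```

The job is done and handed in at about 27 s of the 64 s; no verdict was reported.

- **Pliers:** I squeezed the handles until they snapped over centre. They stayed locked with the fingers open and about 0 N on the wrist. Pushing the release lever's tail up the slope then sprang them open.
- **Cap:** it was pressed home. The visible cell length shrank by about 6 mm, judged from the images since there is no joint readout.
- **Module:** I lifted it square off the deck, turned it level and lowered it to contact. The tray floor stopped it at a wrist force of up to about 15 N. I then let go and moved the arm up clear.

In the last pictures the module lies flat, same side down, near the tray's centre. The pliers are open, and the meter, can, spool and purple look-alike show no visible movement. No check failed, but my fit of the jig's pose disagreed between views by about 2–4 mm. The tray floor also came about 5 mm lower than I had worked out, so I found it by touch.

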